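# Load and clamp a sediment squeezer cell

## Robot

A 6-joint arm with a two-finger parallel gripper is mounted at the origin on the work surface. World frame = base frame: x ahead of the robot, y to its left, z up, the work surface at z = 0. Lengths are in mm, angles in degrees, forces in N, time in s.
With the tool pointing down it reaches from about 300 to 825 mm from the base axis. Payload 5.4 kg.
Tool frame: the origin (TCP) lies between the finger pads; the fingertips stand 11 mm ahead of it and the grasp point (between the pads) lies 8 mm behind it; z points along the fingers, y is the direction in which the jaws open and shut (so a half turn about z gives the same grasp; the last joint's range is limited). The gripper opens to 92 mm and grips with 3 to 60 N. Pads are 20 mm wide; open, the fingers measure 128 mm over their backs; the gripper's body (75 mm by 189 mm) begins 69 mm behind the grasp point.
Start: joints at [-75.464, 9.076, 91.501, -0, 79.423, -12.038], TCP at [257.201, -514.25, 205.201] pointing down, gripper open.
Joint ranges: [-166.64, 166.64], [-54.1, 131.32], [10.49, 154.53], [-73.88, 253.88], [9.74, 151.15], [-171.62, 171.62]. Speed limits (degrees/s): [147.25, 147.25, 180, 180, 180, 180].

## Interface

Orientations are given as a 3x3 rotation matrix whose columns are the frame's x, y, z axes.
In Python, from station import read_state, camera, calibration, workorder gives the robot as it stands.
- The arm moves only by the shell command python3 -m creep 'ROWS' [FORCE]. ROWS is JSON, a list that holds one entry, the list of rows, each a list of 7 numbers: the shift along the tool's x, y, z in mm, then the turn, a rotation vector about the tool's x, y, z in rad, then the opening in per cent of the stroke, from 0 (shut) to 100 (fully open). A call has 1 to 5 rows; each row shifts and turns the pose as measured when the row begins, along the tool's axes as they then stand; what a row does not reach is not made up. A row lasts 1/10 s, in which the tool goes at most 50 mm and 8.59 degrees, less where a joint would pass 70% of its speed; a pose out of reach is approached as far as the arm can. A call with a gripper value outside its range is refused whole. The fingers move at their own pace and stop on an object; FORCE is the grip in N (left out, the last holds). Time passes only in rows, so rows that do not move let the fingers close. It gives the time, the measured TCP pose, the force and the opening at its end, in the units of the state.
- read_state(): the state, without advancing time (a new reading comes with each control period).
- camera(name): name is "side" or "top" or "wrist"; returns the picture (400x640x3 uint8, red, green, blue); there is no depth.
- calibration(name): a dict with "fx", "fy", "cx", "cy" (pixels), "eye" and "attitude" of the camera in the world. Camera axes: x right, y down, z forward; pixel columns grow to the right and rows downward; lengths in mm; the calibration is good to about 2 mm. A picture is of the moment at which its call begins: read the wrist's pose just before it. calibration takes no time and is no camera call; for the wrist camera it gives the pose at the moment of the call.
- workorder.finish_job(): hands the job in, once; it reports no verdict.
The state is a dict: "clock": time; "q": joint angles; "dq": joint speeds; "effort": joint torques, N m; "eef_pos": TCP position; "eef_rot": TCP orientation; "force": force on the tool from outside, world axes, zero at the start; "torque": the same for the moment, N m; "opening": opening from 0.0 (shut) to 1.0 (fully open).
Only numpy, scipy, OpenCV 4.12 (cv2) and the standard library are available. Lean on these libraries where they do the work, as an engineer would, in place of code of your own. Each camera call takes 0.05 s, during which the arm holds its last target.

## Task

Load the sediment squeezer: slide the steel cell by its black handle along the press base, without lifting it off, until it is fully home against the two pins under the screw. Then turn the black knob on top clockwise (it sinks as it turns) until the pad touches the ram that stands out of the cell's lid, and from that touch about an eighth of a turn more, so that the cell is held snugly but never over-tightened. Let go, and leave the other things on the bench where they are.

Things in the scene. Friction and masses are not known exactly. Their poses are not given: they have to be found in the camera images.
- press: grey press bolted to the bench. Origin: on the screw's axis at bench level; x points from its open front to its back, z up. Base plate 22 mm thick, 172 mm wide, reaching 120 mm in front of and 55 mm behind the axis. Columns of 16 mm diameter 64 mm left and right of the axis carry a crossbar 36 mm deep, 164 mm wide, 142 to 166 mm above the bench (with nuts and bush to 176 mm).
- seat (a point): point on the upper face of the press base (22 mm above the bench) under the screw, where the centre of the cell's underside belongs; axes as the press. Behind it stand two locating pins, 10 mm diameter, 20 mm tall, at x = 27 mm, y = +-22.5 mm from it: the cell's 60 mm body touches both when centred under the screw.
- knob_grip (a point): centre (half-way up, on the screw's axis) of the black fluted round knob on top of the screw, 44 mm diameter, 24 mm tall. It sinks by 24 mm a turn (3.82 mm per rad) when turned clockwise seen from above, from 228 mm above the bench at joint value 0. Below it the screw (14 mm thick) runs down into the crossbar.
- knob (a joint): turn of the knob in rad, growing clockwise seen from above; starts between 0 and 0.6, thread ends at 7. Turning freely takes a steady 0.12 N m; each newton with which the pad presses on the ram adds 0.0038 N m, so the touch is felt as a steady rise (0.07 to 0.08 N m per rad). The screw stays where it is left. A grip of 20 to 30 N on the knob does not slip.
- pad: steel pressure foot with a rubber cushion at the foot of the screw, 27 mm diameter, flat underneath; it sinks with the screw but does not turn. Origin: its lowest point, on the screw's axis; it starts 5 to 15 mm higher than the ram's top. From first touch the cushion yields and the pad's force on the ram grows by about 20 N per rad of the knob (an eighth of a turn on: about 15 N).
- cell: the loose squeezer cell, 0.55 to 0.9 kg, standing upright on the front of the press base. Origin: centre of its underside; x points away from the handle. Steel cylinder 60 mm diameter, lid 64 mm wide at 62 to 70 mm height. From the lid's middle stands a round flat-topped ram, 30 mm wide; its top is 75 to 83 mm above the underside, depending on the filling, and does not give way.
- cell_center (a point): the cell's axis, half-way up (37.5 mm above its underside); axes as the cell
- cell_handle (a point): point in the middle of the cell's black bar handle, 38 mm above the cell's underside and 90 mm from its axis; the bar is straight and level, 14 mm wide, 18 mm tall, from 43 to 125 mm out from the cell's axis along the cell's -x; axes as the cell
- vial: open glass vial, 32 mm wide, 55 mm tall, standing on the bench to the right of the press base (under the cell's small outlet); origin at its underside's centre; leave it alone
- spatula: thin steel spatula 185 mm long lying on the bench to the left of the cell's handle; origin at its middle, on the bench; leave it alone
- sieves: two nested round steel test sieves, 82 mm wide, 77 mm tall, on the bench to the left of the press; origin at its underside's centre; leave it alone
- beaker: glass beaker 100 mm wide, 135 mm tall; origin at its underside's centre; leave it alone
- small_beaker: glass beaker 72 mm wide, 90 mm tall; origin at its underside's centre; leave it alone
- sample_bottle: white screw-cap jar 66 mm wide, 140 mm tall; origin at its underside's centre; leave it alone
- dish: shallow aluminium dish 90 mm wide, 18 mm tall; origin at its underside's centre; leave it alone
Things that resemble listed ones, but are neither listed nor needed, are in the scene too. What is shaped like the cell but blue is not meant.

How it is judged (in metres and radians):
On the way, in this order (a step that is already met when the one before it is completed fails the run):
1. the cell stands on the base, home against the pins under the screw (horizontal distance between cell_center and seat below 0.005 m and angle between cell's own z axis and vertical below 0.06 rad and contact force between pad and cell below 1 N), for 0.2 s.
2. the pad is screwed down on the cell's ram, snug (9 to 25 N) (horizontal distance between cell_center and seat below 0.005 m and contact force between pad and cell between 9 and 25 N), for 0.2 s.
At the end, for the whole second after the job is handed in: the cell stands upright (within 0.06 rad) on the press base with its axis within 5 mm of the screw's axis, the pad presses on it with 8 to 25 N, and cell and knob are at rest (horizontal distance between cell_center and seat below 0.005 m and angle between cell's own z axis and vertical below 0.06 rad and contact force between pad and cell between 8 and 25 N and velocity of joint knob below 0.05 rad/s and linear speed of cell below 0.01 m/s); the robot touches nothing.
It fails at once if the pad is over-tightened: more than 32 N on the cell (contact force between pad and cell above 32 N).
It fails at once if the cell is lifted more than 12 mm off the base or tipped by more than 0.2 rad (z of cell in the frame of seat above 0.012 m or angle between cell's own z axis and vertical above 0.2 rad).
It fails at once if another thing on the bench is pushed more than 20 mm or knocked over (distance of any of vial, spatula, sieves, beaker, small_beaker, sample_bottle, dish from where it was at the start of the episode above 0.02 m or angle between any of vial, sieves, beaker, small_beaker, sample_bottle, dish's own z axis and vertical above 0.4 rad).
It also fails if it takes over 72 s, if anything falls off the work surface, if the arm or the gripper's body presses on something with over 40 N, if the wrist force passes 120 N, or if a joint passes its speed limit or range.

## Working session

There is one attempt and no reset: what is moved stays moved. The work goes in short steps, Python scripts to look and compute and a shell command to move; the robot and the scene stay as the last step left them, time stands still between calls to the robot, and variables do not carry over. Pictures are saved under pics/ and viewed, and the job is handed in when it is done.

```bash
ls; mkdir -p pics
python3 - <<'E'
from station import *
import cv2
s=read_state();print(s)
for n in ("side","top","wrist"):
    c=calibration(n);print(n,c)
    cv2.imwrite(f"pics/{n}0.png",cv2.cvtColor(camera(n),cv2.COLOR_RGB2BGR))
E
```

```text
pics
{'clock': 0.0, 'q': array([-7.54657551e+01,  9.11296672e+00,  9.15703740e+01,  7.24657485e-04,
        7.94232683e+01, -1.20389351e+01]), 'dq': array([-0.03135919,  0.00839928,  0.0244369 , -0.16389957, -0.01704738,
        0.03630601]), 'effort': array([-5.65654373e-04, -3.85578918e+01, -3.22104907e+01,  7.01993471e-02,
        3.79693613e-02, -1.17392060e-04]), 'eef_pos': array([ 257.03339994, -513.64505919,  204.23156647]), 'eef_rot': array([[ 8.94364869e-01,  4.47337987e-01, -4.54918116e-04],
       [ 4.47338040e-01, -8.94363138e-01,  1.80425180e-03],
       [ 4.00248373e-04, -1.81716160e-03, -9.99998269e-01]]), 'force': array([-0.28498658, -0.52565078,  0.60208345]), 'torque': array([-0.04838123, -0.0023937 ,  0.01462812]), 'opening': 0.9988001531176426}
side {'fx': 454.98135438024286, 'fy': 454.98135438024286, 'cx': 312.7887212034167, 'cy': 205.7107155382292, 'eye': array([-122.13594788,  754.50409097,  961.30550652]), 'attitude': array([[-7.74571013e-01, -4.13331496e-01,  4.78745047e-01],
       [-6.32486896e-01,  5.05860891e-01, -5.86570615e-01],
       [ 2.69714014e-04, -7.57140564e-01, -6.53251938e-01]])}
top {'fx': 469.3576789623022, 'fy': 469.3576789623022, 'cx': 322.2467438498301, 'cy': 194.6747342950723, 'eye': array([ 357.7860262 ,   30.65993846, 1640.0153042 ]), 'attitude': array([[-0.02428833, -0.99679709,  0.07619476],
       [-0.99964876,  0.02340788, -0.01242721],
       [ 0.01060385, -0.07646983, -0.99701551]])}
wrist {'fx': 312.44142283063115, 'fy': 312.44142283063115, 'cx': 318.7735579791312, 'cy': 204.47952924217262, 'eye': array([ 332.34592946, -475.02592055,  383.7153903 ]), 'attitude': array([[ 0.44701949, -0.85465439, -0.26408227],
       [-0.89452315, -0.42755044, -0.130495  ],
       [-0.00138037,  0.29456152, -0.95563152]])}
```

View pics/top0.png

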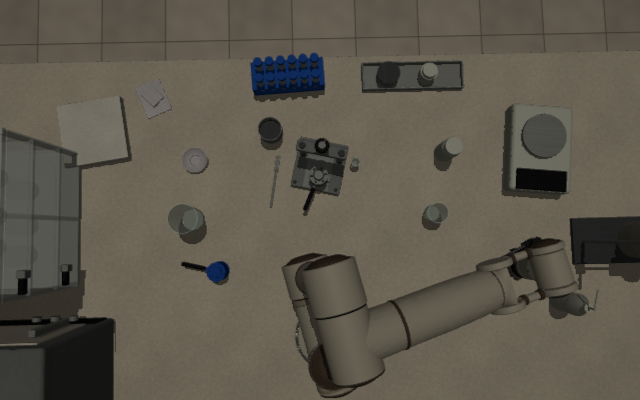

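View pics/side0.png

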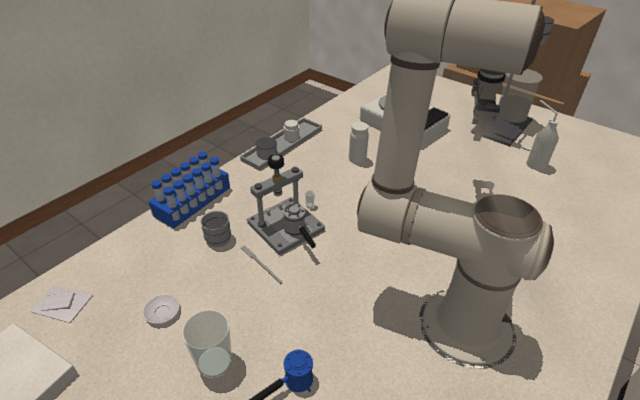

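View pics/wrist0.png

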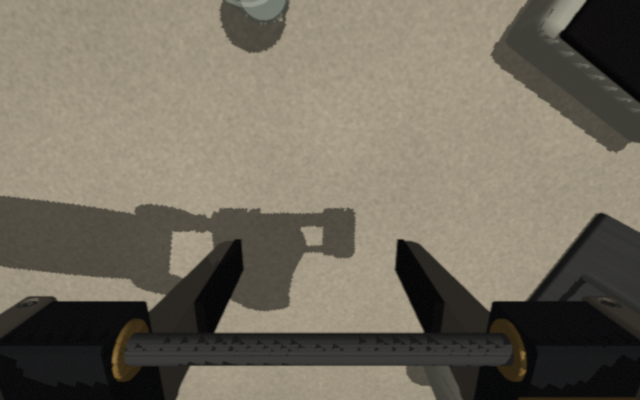

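Overview: in the top view the press is at about (320,165), with the knob at (322,146), the cell at (318,176) and the handle running to (307,210). The blue decoy is at (217,271). I'll enlarge both views next.

```bash
cat > h.py <<'E'
import numpy as np, cv2
from station import *
def ray(n,u,v,z,c=None):
    c=c or calibration(n)
    d=np.array(c['attitude'])@np.array([(u-c['cx'])/c['fx'],(v-c['cy'])/c['fy'],1.0])
    e=np.array(c['eye']); return e+d*(z-e[2])/d[2]
def proj(n,p,c=None):
    c=c or calibration(n)
    q=np.array(c['attitude']).T@(np.array(p,float)-c['eye'])
    return np.array([c['fx']*q[0]/q[2]+c['cx'],c['fy']*q[1]/q[2]+c['cy']])
def crop(src,dst,x0,y0,w,h,k):
    im=cv2.imread(src)[y0:y0+h,x0:x0+w]
    cv2.imwrite(dst,cv2.resize(im,None,fx=k,fy=k,interpolation=cv2.INTER_CUBIC))
E
python3 - <<'E'
from h import *
crop('pics/top0.png','pics/top0c.png',250,120,120,100,6)
crop('pics/side0.png','pics/side0c.png',190,140,150,130,5)
E
```

```text
(no output)
```

View pics/top0c.png

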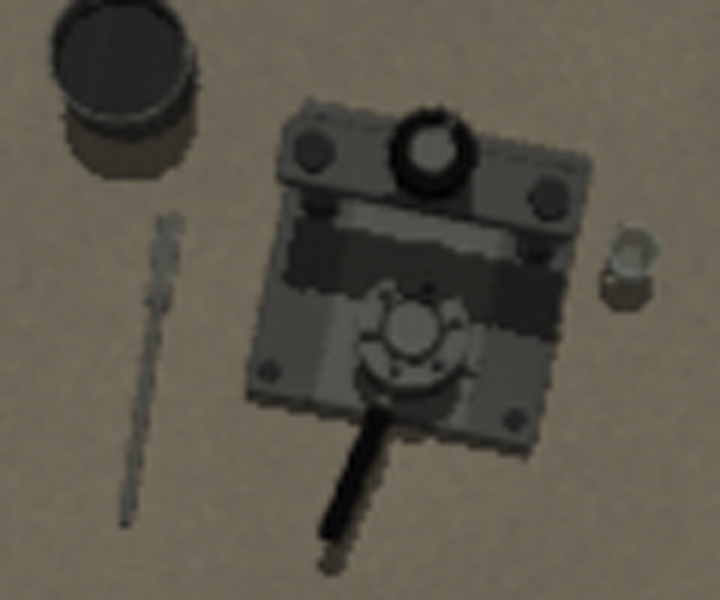

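View pics/side0c.png

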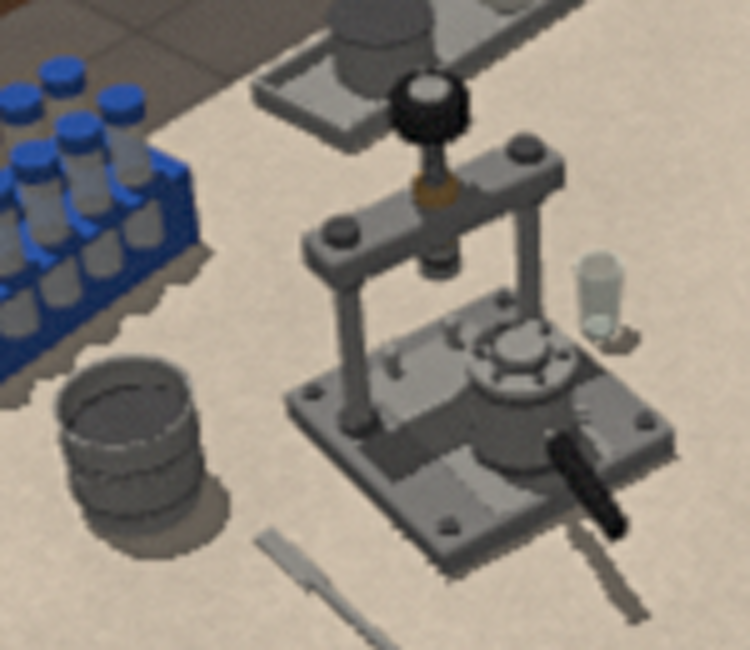

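```bash
cat > fit.py <<'E'
from h import *
from scipy.optimize import least_squares
T=lambda U,V:((U+.5)/6-.5+250,(V+.5)/6-.5+120)
S=lambda U,V:((U+.5)/5-.5+190,(V+.5)/5-.5+140)
P=[('top',T(248,393),(-120,86,22)),('top',T(530,455),(-120,-86,22)),('top',T(305,100),(18,82,166)),('top',T(591,155),(18,-82,166)),
('top',T(280,182),(-18,82,166)),('top',T(575,235),(-18,-82,166)),('top',T(315,150),(0,64,172)),('top',T(550,198),(0,-64,172)),('top',T(434,148),(0,0,239)),
('side',S(450,560),(-120,86,22)),('side',S(674,435),(-120,-86,22)),('side',S(288,398),(55,86,22)),('side',S(392,353),(27,22.5,42)),('side',S(455,322),(27,-22.5,42)),('side',S(432,88),(0,0,239)),('side',S(342,230),(0,64,174)),('side',S(525,147),(0,-64,174))]
C={n:calibration(n) for n in('top','side')}
def tf(p,q):
    a=p[2];return np.array([p[0]+np.cos(a)*q[0]-np.sin(a)*q[1],p[1]+np.sin(a)*q[0]+np.cos(a)*q[1],q[2]])
if __name__=="__main__":
    f=lambda p:np.concatenate([proj(n,tf(p,q),C[n])-u for n,u,q in P])
    for lab,sel in(('both',P),('top',P[:9]),('side',P[9:])):
        g=lambda p:np.concatenate([proj(n,tf(p,q),C[n])-u for n,u,q in sel])
        r=least_squares(g,[550,30,-.2],loss='soft_l1',x_scale=[1,1,.01]);print(lab,r.x[:2],np.degrees(r.x[2]));print(np.round(r.fun.reshape(-1,2),1).tolist())
    Q=[('top',T(412,328),(0,0,101)),('top',T(328,538),(-125,0,65)),('top',T(380,408),(-55,0,69)),('side',S(520,343),(0,0,101)),('side',S(617,527),(-125,0,63)),('top',T(414,338),(0,0,92))]
    for lab,sel in(('both',Q),('top',Q[:3]),('side',Q[3:5])):
        g=lambda p:np.concatenate([proj(n,tf(p,q),C[n])-u for n,u,q in sel])
        r=least_squares(g,[500,30,-.2],x_scale=[1,1,.01]);print('cell',lab,r.x[:2],np.degrees(r.x[2]));print(np.round(r.fun.reshape(-1,2),1).tolist())
    for n,u,v,z in(('top',*T(632,250),55),('top',*T(125,520),0),('top',*T(170,220),0),('top',*T(122,50),77)):print(ray(n,u,v,z,C[n]))
E
python3 fit.py
```

```text
both [616.01240722  11.69711812] -12.503543599628232
[[-1.0, -0.0], [0.7, -0.8], [-3.3, 2.2], [-0.3, 3.0], [-1.4, -0.4], [0.2, 0.7], [-0.6, 0.1], [-0.0, -0.1], [-0.4, 0.5], [-0.4, -1.2], [1.5, -1.9], [-0.9, -1.5], [0.3, -1.1], [-0.3, -0.8], [-0.1, 0.2], [0.3, -0.9], [0.5, -1.0]]
top [617.1037248    9.91046133] -12.730574775032453
[[-0.6, -0.5], [1.1, -1.0], [-2.7, 1.8], [0.2, 2.7], [-0.8, -0.9], [0.7, 0.4], [-0.0, -0.3], [0.5, -0.3], [0.2, 0.1]]
side [612.91036453  15.33269551] -12.55467178850984
[[-0.5, -0.0], [1.6, -0.8], [-1.0, -0.4], [0.2, -0.1], [-0.4, 0.2], [-0.1, 1.2], [0.2, 0.1], [0.5, -0.1]]
cell both [544.9155801   22.23583807] -24.52807198026264
[[0.2, -0.5], [-0.5, -0.2], [-0.9, 2.3], [0.5, -0.7], [0.3, -0.3], [-0.1, -1.8]]
cell top [546.98464365  21.7132053 ] -23.710496862613304
[[0.4, -1.1], [0.2, -0.6], [-0.6, 1.7]]
cell side [544.84435501  24.90903214] -24.074191834275734
[[-0.1, -0.2], [0.1, 0.2]]
[ 590.523453   -103.19394556   55.        ]
[446.82244477 192.25364775   0.        ]
[622.52359402 163.07021631   0.        ]
[707.1416347  182.15694919  77.        ]
```

```bash
cat > plan.py <<'E'
# plan rows from the measured pose to a target (x y z yaw_of_tool_x deg), tool straight down
import sys; from h import *
from scipy.spatial.transform import Rotation as R
def plan(x,y,z,yaw,grip,step=40,rot=0.14,s=None):
    s=s or read_state(); p=np.array(s['eef_pos']);M=R.from_matrix(s['eef_rot'])
    a=np.radians(yaw); G=R.from_matrix(np.array([[np.cos(a),np.sin(a),0],[np.sin(a),-np.cos(a),0],[0,0,-1]]))
    t=np.array([x,y,z]); v=(M.inv()*G).as_rotvec(); 
    n=int(max(1,np.ceil(np.linalg.norm(t-p)/step),np.ceil(np.linalg.norm(v)/rot)))
    print('n',n,'dist',np.linalg.norm(t-p),'rot',np.round(v,3))
    d=(t-p)/n; rows=[]
    for i in range(n):
        Mi=M*R.from_rotvec(v*i/n); l=Mi.inv().apply(d)
        rows.append([*np.round(l,1).tolist(),*np.round(v/n,3).tolist(),grip])
    for i in range(0,n,5): print('[['+','.join('['+','.join('%g'%k for k in r)+']' for r in rows[i:i+5])+']]')
if __name__=="__main__": plan(*map(float,sys.argv[1:6]),*(map(float,sys.argv[6:])))
E
python3 plan.py 455 65 210 156 100
```

```text
n 17 dist 611.7343225368327 rot [-0.000e+00 -2.000e-03 -2.259e+00]
[[[25.6,-25.2,-0.3,-0,-0,-0.133,100],[28.8,-21.6,-0.3,-0,-0,-0.133,100],[31.4,-17.6,-0.3,-0,-0,-0.133,100],[33.4,-13.3,-0.3,-0,-0,-0.133,100],[34.9,-8.8,-0.3,-0,-0,-0.133,100]]]
[[[35.8,-4.1,-0.3,-0,-0,-0.133,100],[36,0.7,-0.3,-0,-0,-0.133,100],[35.6,5.5,-0.3,-0,-0,-0.133,100],[34.5,10.1,-0.3,-0,-0,-0.133,100],[32.9,14.6,-0.3,-0,-0,-0.133,100]]]
[[[30.7,18.8,-0.3,-0,-0,-0.133,100],[27.9,22.7,-0.3,-0,-0,-0.133,100],[24.6,26.2,-0.3,-0,-0,-0.133,100],[20.9,29.3,-0.3,-0,-0,-0.133,100],[16.9,31.8,-0.3,-0,-0,-0.133,100]]]
[[[12.5,33.7,-0.3,-0,-0,-0.133,100],[7.9,35.1,-0.3,-0,-0,-0.133,100]]]
```

```bash
python3 -m creep '[[[26,-25,-0.3,0,0,-0.133,100],[29,-22,-0.3,0,0,-0.133,100],[31,-18,-0.3,0,0,-0.133,100],[33,-13,-0.3,0,0,-0.133,100],[35,-9,-0.3,0,0,-0.133,100]]]'
python3 -m creep '[[[36,-4,-0.3,0,0,-0.133,100],[36,1,-0.3,0,0,-0.133,100],[36,5,-0.3,0,0,-0.133,100],[34,10,-0.3,0,0,-0.133,100],[33,15,-0.3,0,0,-0.133,100]]]'
python3 plan.py 455 65 210 156 100
```

```text
clock: 0.65
eef_pos: [313.1, -339.8, 203.7]
eef_rot: [[0.411, 0.912, -0.002], [0.912, -0.411, 0.004], [0.003, -0.003, -1.0]]
force: [1.0, 0.1, 0.5]
opening: 1.003
clock: 1.15
eef_pos: [366.8, -159.7, 204.7]
eef_rot: [[-0.265, 0.964, -0.002], [0.964, 0.265, 0.005], [0.006, -0.0, -1.0]]
force: [-0.1, 0.2, -0.4]
opening: 0.999
n 7 dist 241.42056413226925 rot [ 0.002 -0.005 -0.884]
[[[27.6,20.7,-0.6,0,-0.001,-0.126,100],[24.8,24,-0.6,0,-0.001,-0.126,100],[21.6,26.9,-0.7,0,-0.001,-0.126,100],[18,29.4,-0.7,0,-0.001,-0.126,100],[14.2,31.4,-0.7,0,-0.001,-0.126,100]]]
[[[10.1,33,-0.7,0,-0.001,-0.126,100],[5.9,34,-0.7,0,-0.001,-0.126,100]]]
```

```bash
python3 -m creep '[[[27.5,20.5,-0.6,0,-0.001,-0.126,100],[25,24,-0.6,0,-0.001,-0.126,100],[21.5,27,-0.7,0,-0.001,-0.126,100],[18,29.5,-0.7,0,-0.001,-0.126,100],[14,31.5,-0.7,0,-0.001,-0.126,100]]]'
python3 plan.py 455 65 210 156 100
```

```text
clock: 1.65
eef_pos: [428.8, 9.3, 208.0]
eef_rot: [[-0.798, 0.602, 0.001], [0.602, 0.798, 0.001], [-0.001, 0.002, -1.0]]
force: [0.8, -0.8, -0.1]
opening: 1.0
n 2 dist 61.61677903507796 rot [ 0.002  0.001 -0.227]
[[[6.3,30.1,-0.9,0.001,0,-0.114,100],[2.9,30.7,-1,0.001,0,-0.114,100]]]
```

```bash
python3 -m creep '[[[6,30,-1,0.001,0,-0.114,100],[3,31,-1,0.001,0,-0.114,100],[0,0,0,0,0,0,100]]]'
cat > look.py <<'E'
import sys,json; from h import *
n,tag=sys.argv[1:3]
c=calibration(n); im=camera(n)
cv2.imwrite(f'pics/{tag}.png',cv2.cvtColor(im,cv2.COLOR_RGB2BGR))
json.dump({k:np.array(v).tolist() for k,v in c.items()},open(f'pics/{tag}.json','w'))
s=read_state();print(s['clock'],np.round(s['eef_pos'],1),np.round(c['eye'],1))
E
python3 look.py wrist w1
```

```text
clock: 1.95
eef_pos: [455.6, 71.2, 209.6]
eef_rot: [[-0.921, 0.39, -0.0], [0.39, 0.921, 0.0], [0.0, 0.0, -1.0]]
force: [-1.2, 0.3, 0.1]
opening: 1.0
2.0 [455.   69.8 209.4] [378.8 105.3 389. ]
```

View pics/w1.png

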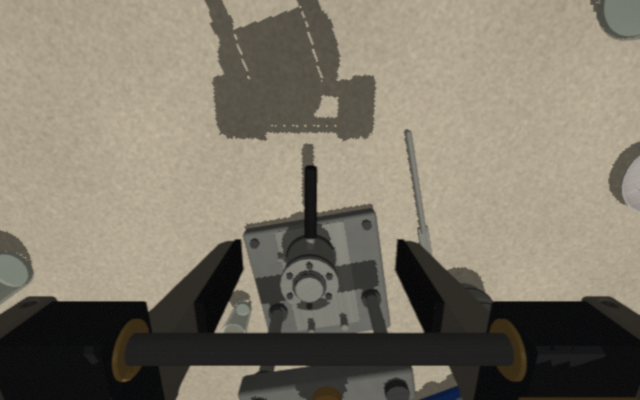

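```bash
python3 -c "
from h import *
crop('pics/w1.png','pics/w1c.png',230,155,170,135,4.5)
crop('pics/w1.png','pics/w1d.png',220,265,200,135,4)"
```

```text
(no output)
```

View pics/w1c.png

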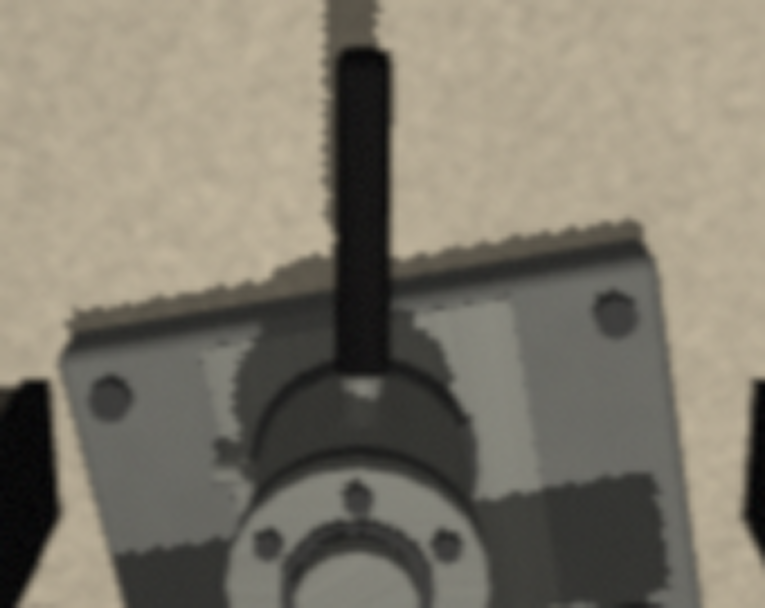

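View pics/w1d.png

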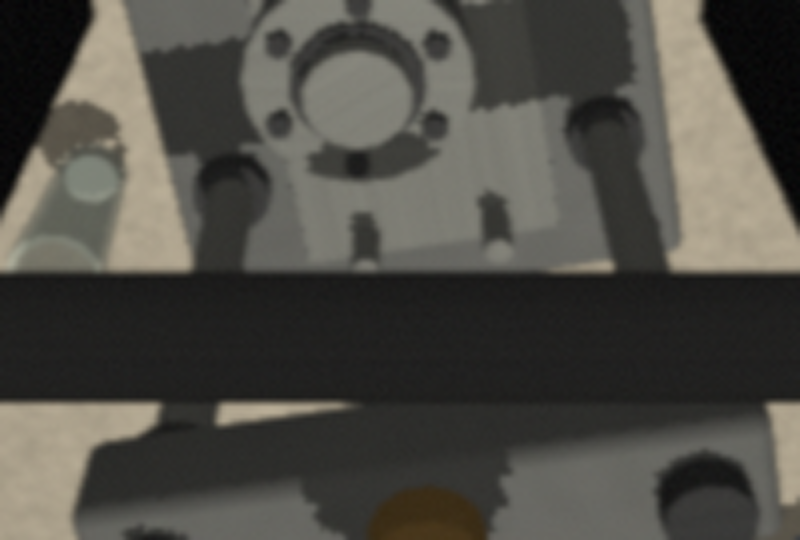

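```bash
cat > fit2.py <<'E'
from fit import *
import json
C['w1']=json.load(open('pics/w1.json'))
A=lambda U,V:((U+.5)/4.5-.5+230,(V+.5)/4.5-.5+155)
B=lambda U,V:((U+.5)/4-.5+220,(V+.5)/4-.5+265)
W=[('w1',A(64,357),(-120,-86,22)),('w1',A(648,257),(-120,86,22)),('w1',B(366,260),(27,-22.5,42)),('w1',B(499,246),(27,22.5,42))]
Q=[('w1',B(357,100),(0,0,101)),('w1',A(363,51),(-125,0,68)),('w1',A(362,364),(-43,0,69))]
Qt=[('top',T(412,328),(0,0,101)),('top',T(328,538),(-125,0,65))]
Qs=[('side',S(520,343),(0,0,101)),('side',S(617,527),(-125,0,63))]
def F(lab,sel,x0):
    g=lambda p:np.concatenate([proj(n,tf(p,q),C[n])-u for n,u,q in sel])
    r=least_squares(g,x0,loss='soft_l1',x_scale=[1,1,.01]);print(lab,np.round(r.x[:2],1),round(np.degrees(r.x[2]),2),np.round(r.fun.reshape(-1,2),1).tolist());return r.x
F('press w',W,[615,12,-.2]); p=F('press all',W+P[:2]+P[4:],[615,12,-.2])
F('cell w',Q,[545,22,-.4]); c=F('cell all',Q+Qt+Qs,[545,22,-.4])
d=c[:2]-p[:2];a=p[2];print('cell in press',np.cos(a)*d[0]+np.sin(a)*d[1],-np.sin(a)*d[0]+np.cos(a)*d[1])
print('handle',tf(c,(-90,0,60)))
E
python3 fit2.py
```

```text
press w [615.5  12.5] -12.49 [[-3.6, -0.3], [1.5, -1.7], [-0.0, 2.5], [0.1, 0.8]]
press all [615.3  12.5] -12.43 [[-3.8, -0.4], [1.4, -1.8], [-0.0, 2.4], [0.1, 0.7], [-1.2, 0.2], [0.6, -0.6], [-1.6, -0.2], [-0.0, 0.9], [-0.9, 0.4], [-0.3, 0.1], [-0.6, 0.7], [-0.4, -1.0], [1.6, -1.7], [-0.9, -1.2], [0.2, -0.9], [-0.3, -0.6], [-0.1, 0.4], [0.3, -0.7], [0.5, -0.8]]
cell w [542.2  24.7] -23.72 [[0.1, -0.7], [0.0, -0.4], [-0.1, 3.6]]
cell all [542.6  24.6] -23.75 [[0.1, -0.3], [0.1, 0.1], [-0.1, 3.9], [-0.5, 0.2], [-0.7, 0.7], [0.6, 0.1], [1.0, 0.4]]
cell in press -73.58199642191992 -3.835838579326138
handle [460.25216964  60.8034247   60.        ]
```

```bash
python3 plan.py 460.3 60.8 52 156.25 60
```

```text
n 4 dist 157.7675148486046 rot [-0.001 -0.001  0.01 ]
[[[-2.1,-1.5,39.4,-0,-0,0.003,60],[-2.1,-1.5,39.4,-0,-0,0.003,60],[-2.1,-1.5,39.4,-0,-0,0.003,60],[-2.1,-1.5,39.4,-0,-0,0.003,60]]]
```

```bash
python3 -m creep '[[[-2,-1.5,38,0,0,0.003,60],[-2,-1.5,38,0,0,0.003,60],[-2,-1.5,30,0,0,0.003,60],[0,0,0,0,0,0,60]]]'; python3 plan.py 460.3 60.8 52 156.25 60; python3 look.py wrist w2
```

```text
clock: 2.4
eef_pos: [458.7, 59.4, 101.5]
eef_rot: [[-0.912, 0.409, 0.002], [0.409, 0.912, -0.003], [-0.003, -0.002, -1.0]]
force: [-1.3, 0.1, 0.2]
opening: 0.676
n 2 dist 49.58185583504547 rot [-0.002  0.003 -0.007]
[[[-0.4,1,24.8,-0.001,0.001,-0.004,60],[-0.4,1,24.8,-0.001,0.001,-0.004,60]]]
2.45 [460.4  59.3 103.8] [382.3  95.7 280.7]
```

View pics/w2.png

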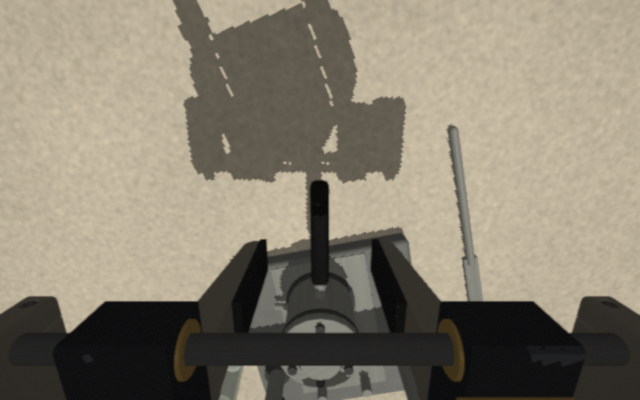

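The handle (column ~320) is centred between the fingers (265 and 373). I'll descend and grip lightly.

```bash
python3 -m creep '[[[-0.4,1,25,0,0.001,-0.004,60],[-0.4,0.5,25,0,0.001,-0.004,60],[0,0,0,0,0,0,40]]]' 10; python3 look.py wrist w3
```

```text
clock: 2.75
eef_pos: [466.5, 57.8, 59.1]
eef_rot: [[-0.914, 0.406, 0.013], [0.406, 0.914, -0.004], [-0.014, 0.001, -1.0]]
force: [-0.3, 0.1, 0.4]
opening: 0.533
2.8 [468.   57.6  60.9] [387.9  94.  237.3]
```

View pics/w3.png

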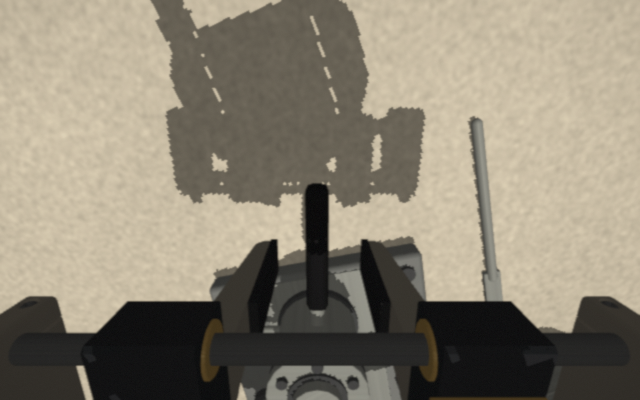

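```bash
python3 plan.py 461 60.5 52 156.25 40;python3 -m creep '[[[6,0.5,8,0,0.01,0,40],[0,0,0,0,0,0,40]]]' 10; python3 plan.py 461 60.5 52 156.25 40
```

```text
n 1 dist 11.71016081342873 rot [ 0.002  0.017 -0.003]
[[[7.8,-0.2,8.8,0.002,0.017,-0.003,40]]]
clock: 3.0
eef_pos: [465.3, 60.0, 56.4]
eef_rot: [[-0.914, 0.406, 0.013], [0.407, 0.914, -0.001], [-0.012, 0.004, -1.0]]
force: [-0.2, -0.5, -0.3]
opening: 0.402
n 1 dist 6.1427677618137695 rot [ 0.004  0.012 -0.004]
[[[4.2,-1.3,4.3,0.004,0.012,-0.004,40]]]
```

```bash
python3 -m creep '[[[5,-1,6,0.004,0.014,-0.004,40],[2,-0.5,2,0,0.004,0,20],[0,0,0,0,0,0,0],[0,0,0,0,0,0,0]]]' 10; python3 plan.py 461 60.5 52 156.25 40
```

```text
clock: 3.4
eef_pos: [459.5, 61.4, 50.2]
eef_rot: [[-0.915, 0.402, -0.003], [0.402, 0.915, 0.002], [0.003, 0.001, -1.0]]
force: [-0.4, -1.0, -0.2]
opening: 0.16
n 1 dist 2.4476662723759564 rot [ 0.001 -0.003  0.   ]
[[[-1.7,-0.2,-1.8,0.001,-0.003,0,40]]]
```

```bash
python3 -m creep '[[[0,0,0,0,0,0,0],[0,0,0,0,0,0,0]]]' 15; python3 look.py wrist w4
```

```text
clock: 3.6
eef_pos: [459.4, 61.1, 50.3]
eef_rot: [[-0.915, 0.403, -0.003], [0.403, 0.915, 0.001], [0.003, 0.0, -1.0]]
force: [-0.2, -0.5, -0.6]
opening: 0.151
3.65 [459.4  61.1  50.3] [383.6  96.1 229.9]
```

View pics/w4.png

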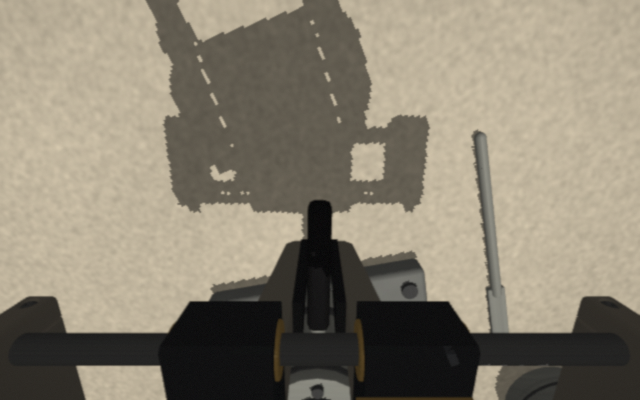

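```bash
python3 plan.py 520 33 50.3 167.57 0 8
```

```text
n 9 dist 66.7833563412212 rot [ 0.    -0.003 -0.198]
[[[-7.4,-0.1,-0,0,-0,-0.022,0],[-7.4,-0.3,-0,0,-0,-0.022,0],[-7.4,-0.5,-0,0,-0,-0.022,0],[-7.4,-0.6,-0,0,-0,-0.022,0],[-7.4,-0.8,-0,0,-0,-0.022,0]]]
[[[-7.4,-1,-0,0,-0,-0.022,0],[-7.3,-1.1,-0,0,-0,-0.022,0],[-7.3,-1.3,-0,0,-0,-0.022,0],[-7.3,-1.4,-0,0,-0,-0.022,0]]]
```

```bash
python3 -m creep '[[[-5,-0.1,0,0,0,-0.015,0],[-7.5,-0.3,0,0,0,-0.022,0],[-7.5,-0.4,0,0,0,-0.022,0]]]' 15; python3 plan.py 520 33 50.3 167.57 0 8
```

```text
clock: 3.95
eef_pos: [471.9, 54.4, 49.6]
eef_rot: [[-0.939, 0.344, -0.018], [0.344, 0.939, 0.005], [0.019, -0.002, -1.0]]
force: [-7.4, 1.7, 7.9]
opening: 0.147
n 7 dist 52.66916634078002 rot [-0.001 -0.019 -0.134]
[[[-7.5,-0.5,-0.2,-0,-0.003,-0.019,0],[-7.5,-0.6,-0.2,-0,-0.003,-0.019,0],[-7.5,-0.8,-0.2,-0,-0.003,-0.019,0],[-7.5,-0.9,-0.2,-0,-0.003,-0.019,0],[-7.4,-1.1,-0.2,-0,-0.003,-0.019,0]]]
[[[-7.4,-1.2,-0.1,-0,-0.003,-0.019,0],[-7.4,-1.4,-0.1,-0,-0.003,-0.019,0]]]
```

```bash
python3 -m creep '[[[-7.5,-0.5,-0.6,0,-0.005,-0.019,0],[-7.5,-0.6,-0.4,0,-0.004,-0.019,0],[-7.5,-0.8,-0.2,0,-0.003,-0.019,0]]]' 15; python3 plan.py 520 33 50.3 167.57 0 8
```

```text
clock: 4.25
eef_pos: [487.7, 46.9, 49.9]
eef_rot: [[-0.958, 0.285, -0.021], [0.285, 0.958, 0.005], [0.022, -0.002, -1.0]]
force: [-7.9, 1.4, 7.4]
opening: 0.152
n 5 dist 35.16829278669837 rot [-0.001 -0.022 -0.072]
[[[-7,-0.8,-0.2,-0,-0.004,-0.014,0],[-7,-0.9,-0.2,-0,-0.004,-0.014,0],[-7,-1,-0.2,-0,-0.004,-0.014,0],[-6.9,-1.1,-0.1,-0,-0.004,-0.014,0],[-6.9,-1.2,-0.1,-0,-0.004,-0.014,0]]]
```

```bash
python3 -m creep '[[[-7,-0.8,-0.3,0,-0.006,-0.014,0],[-7,-0.9,-0.3,0,-0.005,-0.014,0],[-7,-1,-0.2,0,-0.004,-0.014,0]]]' 15; python3 plan.py 520 33 50.3 167.57 0 8; python3 look.py side s2; python3 -c "
from h import *
crop('pics/s2.png','pics/s2c.png',220,140,130,120,5)"
```

```text
clock: 4.55
eef_pos: [502.3, 40.3, 49.9]
eef_rot: [[-0.97, 0.241, -0.022], [0.241, 0.971, 0.005], [0.022, -0.001, -1.0]]
force: [-7.8, 2.3, 7.4]
opening: 0.152
n 3 dist 19.188598135258225 rot [-0.001 -0.022 -0.026]
[[[-6.3,-1,-0.3,-0,-0.007,-0.009,0],[-6.3,-1,-0.2,-0,-0.007,-0.009,0],[-6.3,-1.1,-0.2,-0,-0.007,-0.009,0]]]
4.6 [503.3  39.9  50.1] [-122.1  754.5  961.3]
```

View pics/s2c.png

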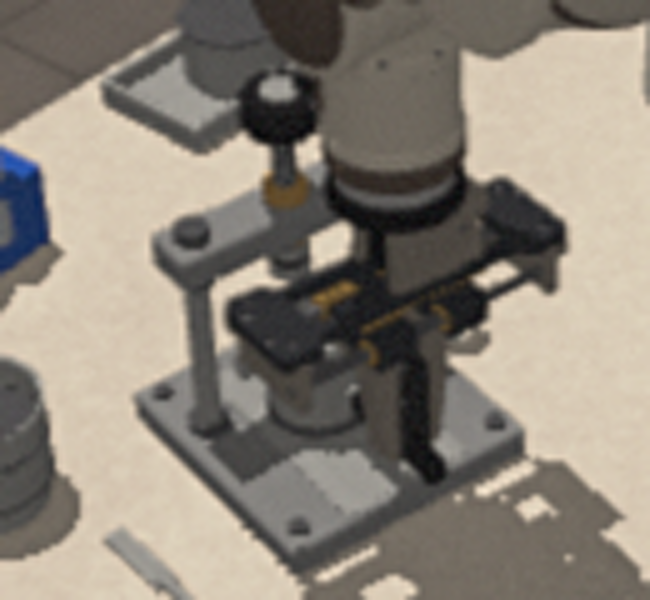

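```bash
python3 look.py top t2; python3 -c "
from h import *
crop('pics/t2.png','pics/t2c.png',250,100,130,130,5)"
```

```text
4.65 [503.3  39.9  50.1] [ 357.8   30.7 1640. ]
```

View pics/t2c.png

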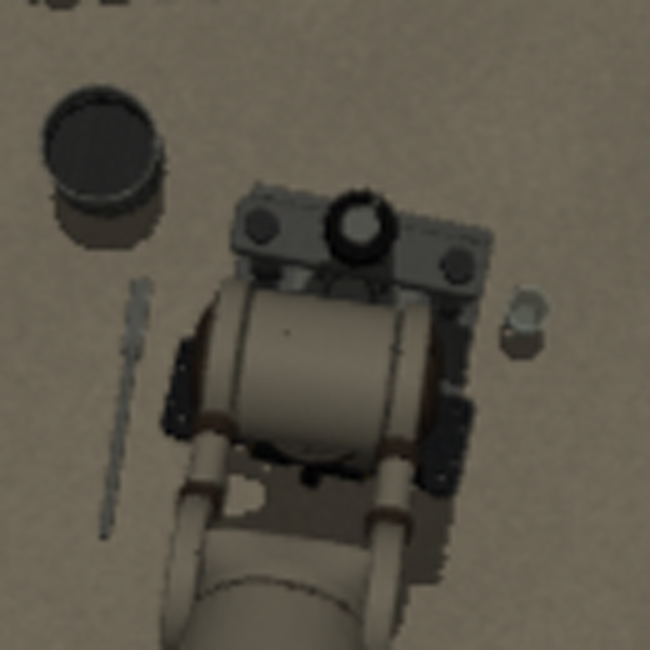

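Run:
```python
from h import *
for z in(150,200,250,300,350,400,450): print(z,proj('side',(503,40,z)).round(), ray('top',316,158,z).round()[:2])
```

```text
150 [301. 204.] [590.  29.]
200 [301. 189.] [582.  29.]
250 [300. 174.] [574.  29.]
300 [300. 159.] [567.  29.]
350 [300. 142.] [559.  29.]
400 [299. 124.] [551.  29.]
450 [299. 105.] [543.  30.]
```

```bash
python3 -m creep '[[[-7,-1,-0.3,0,-0.01,-0.01,0],[-6.5,-1,-0.3,0,-0.008,-0.009,0]]]' 15; python3 plan.py 526 32 50.3 167.57 0 4
```

```text
clock: 4.85
eef_pos: [512.5, 36.2, 49.8]
eef_rot: [[-0.975, 0.22, -0.011], [0.22, 0.975, 0.002], [0.011, -0.0, -1.0]]
force: [-6.6, 1.4, 5.7]
opening: 0.152
n 4 dist 14.15365164698218 rot [-0.    -0.011 -0.005]
[[[-3.5,-0.3,-0.2,-0,-0.003,-0.001,0],[-3.5,-0.3,-0.1,-0,-0.003,-0.001,0],[-3.5,-0.3,-0.1,-0,-0.003,-0.001,0],[-3.5,-0.3,-0.1,-0,-0.003,-0.001,0]]]
```

```bash
python3 -m creep '[[[-5,-0.4,-0.3,0,-0.004,-0.002,0],[-5,-0.4,-0.2,0,-0.004,-0.002,0]]]' 15; python3 -m creep '[[[-4,-0.4,-0.2,0,-0.003,-0.001,0]]]'; python3 -m creep '[[[-4,-0.4,-0.2,0,-0.003,-0.001,0]]]'
```

```text
clock: 5.05
eef_pos: [518.8, 34.4, 49.6]
eef_rot: [[-0.977, 0.214, -0.012], [0.214, 0.977, 0.003], [0.013, 0.0, -1.0]]
force: [-8.5, 0.8, 6.9]
opening: 0.151
clock: 5.15
eef_pos: [521.0, 33.7, 49.6]
eef_rot: [[-0.977, 0.213, -0.014], [0.213, 0.977, 0.003], [0.014, 0.0, -1.0]]
force: [-7.7, 0.7, 7.4]
opening: 0.151
clock: 5.25
eef_pos: [523.1, 33.1, 49.7]
eef_rot: [[-0.977, 0.211, -0.016], [0.211, 0.978, 0.004], [0.016, 0.001, -1.0]]
force: [-7.6, 1.8, 8.4]
opening: 0.151
```

```bash
for i in 1 2 ; do python3 -m creep '[[[-4,-0.4,-0.2,0,-0.004,0,0]]]'; done; python3 look.py wrist w5
```

```text
clock: 5.35
eef_pos: [525.1, 32.5, 49.7]
eef_rot: [[-0.978, 0.21, -0.017], [0.21, 0.978, 0.005], [0.017, 0.001, -1.0]]
force: [-9.8, 1.2, 9.2]
opening: 0.148
clock: 5.45
eef_pos: [525.3, 32.5, 49.5]
eef_rot: [[-0.978, 0.209, -0.022], [0.209, 0.978, 0.006], [0.023, 0.001, -1.0]]
force: [-16.5, 2.6, 13.1]
opening: 0.149
5.5 [525.4  32.5  49.4] [447.8  50.4 230.7]
```

View pics/w5.png

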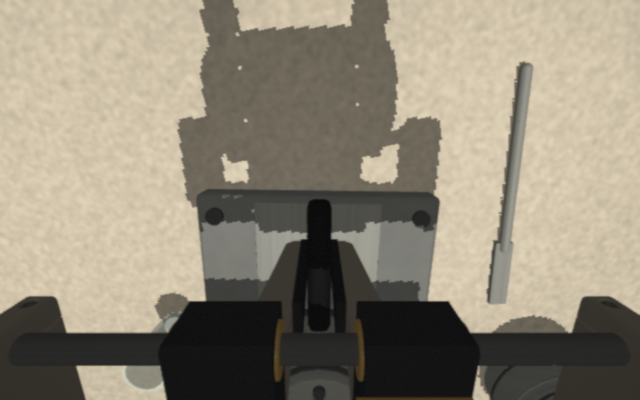

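```bash
for i in 1 2 ; do python3 -m creep '[[[-5,0,-0.3,0,-0.01,0,0]]]'; done; python3 -c "
from station import *
s=read_state();print(s['torque'],s['eef_rot'].T@s['force'])"
```

```text
clock: 5.6
eef_pos: [525.7, 32.6, 49.1]
eef_rot: [[-0.978, 0.208, -0.024], [0.208, 0.978, 0.006], [0.025, 0.001, -1.0]]
force: [-16.6, 2.0, 14.4]
opening: 0.149
clock: 5.7
eef_pos: [525.9, 32.5, 48.7]
eef_rot: [[-0.978, 0.207, -0.026], [0.207, 0.978, 0.006], [0.027, -0.0, -1.0]]
force: [-15.8, 1.3, 13.1]
opening: 0.152
[ 0.32046558  2.85988307 -0.05166422] [ 16.06063792  -1.97950616 -12.71150378]
```

```bash
python3 -m creep '[[[0,0,-1,0,-0.015,0,0],[0,0,-0.5,0,-0.005,0,0]]]' 30; for i in 1 2 ; do python3 -m creep '[[[-5,0,-0.5,0,-0.01,0,0]]]'; done; python3 -c "
from station import *
s=read_state();print(s['torque'],s['eef_rot'].T@s['force'])"
```

```text
clock: 5.9
eef_pos: [525.2, 32.7, 49.4]
eef_rot: [[-0.979, 0.206, -0.008], [0.206, 0.979, 0.001], [0.008, -0.0, -1.0]]
force: [1.1, -0.6, -2.9]
opening: 0.149
clock: 6.0
eef_pos: [526.1, 32.5, 48.9]
eef_rot: [[-0.979, 0.205, -0.008], [0.205, 0.979, 0.001], [0.008, -0.0, -1.0]]
force: [-21.2, 3.0, 14.1]
opening: 0.151
clock: 6.1
eef_pos: [525.8, 32.7, 48.5]
eef_rot: [[-0.979, 0.204, -0.011], [0.204, 0.979, 0.001], [0.011, -0.001, -1.0]]
force: [-20.0, 2.4, 15.3]
opening: 0.151
[ 0.55818709  3.55122252 -0.06115788] [ 20.26109481  -1.79442403 -15.04658306]
```

```bash
python3 -m creep '[[[0,0,-0.5,0,-0.01,0,0],[0,0,0,0,0,0,0]]]' 30; python3 -m creep '[[[0,0,0,0,0,0,20],[0,0,0,0,0,0,40],[0,0,0,0,0,0,60],[0,0,0,0,0,0,60]]]' 30; python3 -m creep '[[[3,0,-20,0,0,0,60],[5,0,-30,0,0,0,60],[10,0,-35,0,0,0,60],[15,0,-35,0,0,0,60],[15,0,-30,0,0,0,100]]]'; python3 -m creep '[[[10,0,-20,0,0,0,100],[0,0,0,0,0,0,100],[0,0,0,0,0,0,100]]]'; python3 look.py wrist w6; python3 look.py side s6; python3 -c "
from h import *
crop('pics/s6.png','pics/s6c.png',210,130,130,120,5)
crop('pics/w6.png','pics/w6c.png',220,180,200,150,4)"
```

```text
clock: 6.3
eef_pos: [525.2, 32.8, 48.7]
eef_rot: [[-0.979, 0.204, -0.002], [0.204, 0.979, -0.001], [0.002, -0.001, -1.0]]
force: [-1.6, -0.3, -0.4]
opening: 0.149
clock: 6.7
eef_pos: [528.3, 32.4, 49.9]
eef_rot: [[-0.979, 0.204, 0.004], [0.204, 0.979, -0.001], [-0.004, -0.0, -1.0]]
force: [-0.8, 0.4, -0.4]
opening: 0.438
clock: 7.2
eef_pos: [477.9, 42.4, 200.3]
eef_rot: [[-0.979, 0.205, -0.004], [0.205, 0.979, 0.001], [0.004, -0.0, -1.0]]
force: [0.7, -0.2, -0.5]
opening: 0.665
clock: 7.5
eef_pos: [470.3, 44.4, 226.2]
eef_rot: [[-0.979, 0.205, 0.007], [0.205, 0.979, -0.001], [-0.007, 0.001, -1.0]]
force: [0.3, 0.1, 0.2]
opening: 0.923
7.55 [470.3  44.4 226. ] [387.3  63.2 404.9]
7.6 [470.   44.4 225.4] [-122.1  754.5  961.3]
```

View pics/w6.png

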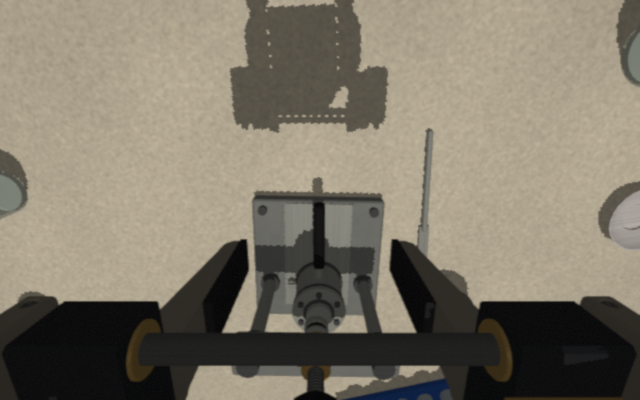

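View pics/s6c.png

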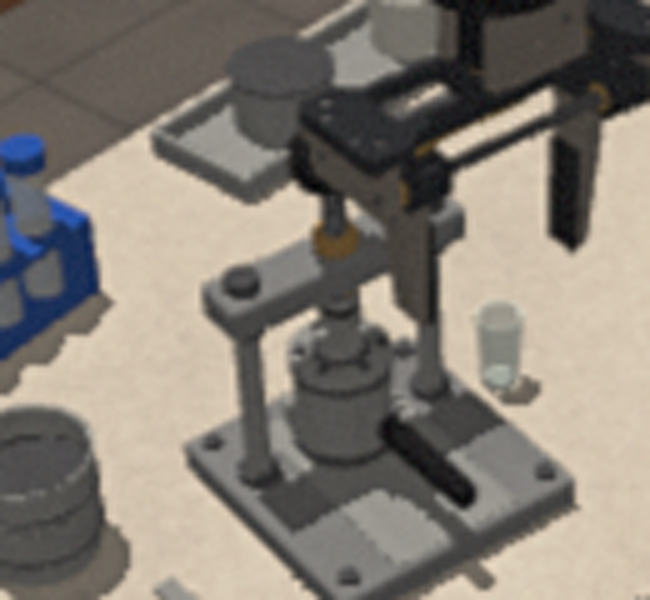

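View pics/w6c.png

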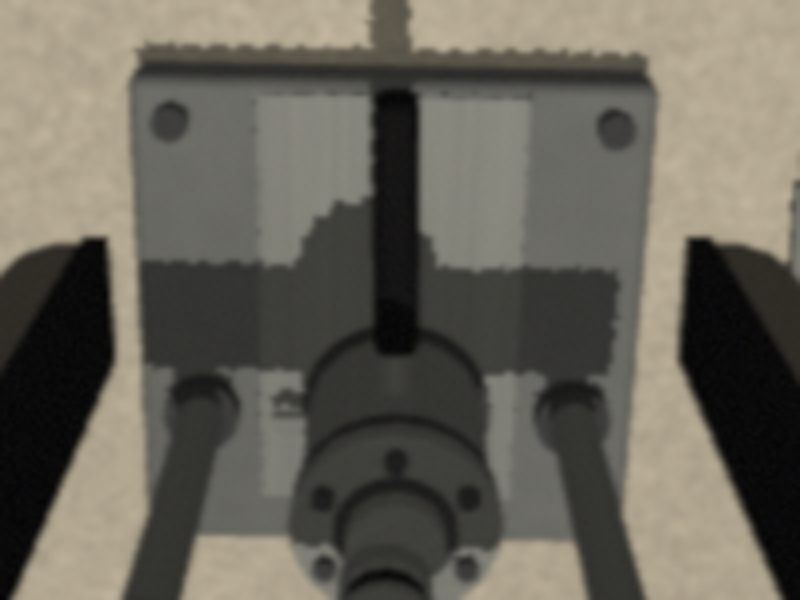

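```bash
cat > fit3.py <<'E'
from fit import *
import json
C['w6']=json.load(open('pics/w6.json'))
A=lambda U,V:((U+.5)/4-.5+220,(V+.5)/4-.5+180)
W=[('w6',A(133,84),(-120,-86,22)),('w6',A(656,94),(-120,86,22))]
def F(lab,sel,x0):
    g=lambda p:np.concatenate([proj(n,tf(p,q),C[n])-u for n,u,q in sel])
    r=least_squares(g,x0,loss='soft_l1',x_scale=[1,1,.01]);print(lab,np.round(r.x[:2],1),round(np.degrees(r.x[2]),2),np.round(r.fun.reshape(-1,2),1).tolist());return r.x
p=F('press',W,[615,12,-.2])
c=F('cell',[('w6',A(396,92),(-125,0,68)),('w6',A(396,490),(0,0,92+0))][:1]+[('w6',A(396,526),(0,0,92))],[615,12,-.2])
# body left/right tangent at z=30..; lateral only
d=c[:2]-p[:2];a=p[2];print('cell in press',np.cos(a)*d[0]+np.sin(a)*d[1],-np.sin(a)*d[0]+np.cos(a)*d[1])
for q in((0,0,92),(0,0,60),(-125,0,68),(0,64,25),(0,-64,25),(0,0,115),(18,-86,22)):
    u=proj('w6',tf(p,q),C['w6']);print(q,((u[0]-220)*4+1.5).round(),((u[1]-180)*4+1.5).round())
E
python3 fit3.py
```

```text
press [619.5  11.7] -12.96 [[-1.7, 0.0], [1.7, 0.1]]
cell [612.5  16. ] -11.83 [[-0.0, 0.5], [-0.0, -0.6]]
cell in press -7.81184468195212 2.575103037985999
(0, 0, 92) 387.0 546.0
(0, 0, 60) 387.0 482.0
(-125, 0, 68) 395.0 120.0
(0, 64, 25) 572.0 425.0
(0, -64, 25) 204.0 419.0
(0, 0, 115) 386.0 599.0
(18, -86, 22) 144.0 458.0
```

```bash
python3 -m creep '[[[-8,0,20,0,0.003,0,60],[-14,0,30,0,0,0,60],[-14,0,35,0,0,0,60],[-10,0,35,0,0,0,60],[-6,0,25,0,0,0,60]]]' 30; python3 plan.py 525.3 32.7 50 168.2 60
```

```text
clock: 8.1
eef_pos: [523.8, 32.9, 72.5]
eef_rot: [[-0.979, 0.205, 0.002], [0.205, 0.979, 0.0], [-0.002, 0.001, -1.0]]
force: [-0.5, 0.1, -0.9]
opening: 0.605
n 1 dist 22.50494291137754 rot [ 0.001  0.002 -0.001]
[[[-1.5,0.1,22.5,0.001,0.002,-0.001,60]]]
```

```bash
python3 -m creep '[[[-1,0,20,0,0.002,0,60],[0,0,5,0,0,0,40]]]' 30; python3 plan.py 525.3 32.7 49.5 168.2 60
```

```text
clock: 8.3
eef_pos: [520.4, 33.0, 39.1]
eef_rot: [[-0.978, 0.206, -0.013], [0.206, 0.979, 0.003], [0.013, 0.0, -1.0]]
force: [-0.3, -0.5, 0.4]
opening: 0.534
n 1 dist 11.446279405692527 rot [ 0.    -0.013 -0.001]
[[[-4.7,0.7,-10.4,0,-0.013,-0.001,60]]]
```

```bash
python3 -m creep '[[[-4,0,-8,0,-0.013,0,40],[0,0,0,0,0,0,40]]]' 30; python3 plan.py 525.3 32.7 49.5 168.2 60
```

```text
clock: 8.5
eef_pos: [523.3, 32.3, 45.7]
eef_rot: [[-0.979, 0.206, -0.003], [0.206, 0.979, 0.001], [0.003, -0.0, -1.0]]
force: [1.2, 1.2, 1.2]
opening: 0.4
n 1 dist 4.299128816299443 rot [-0.    -0.003 -0.002]
[[[-1.8,0.8,-3.8,-0,-0.003,-0.002,60]]]
```

Next I'll grip moderately, nudge toward −y (tool −y), then push in.

```bash
python3 -m creep '[[[-1.5,0.5,-4,0,-0.003,0,20],[0,0,0,0,0,0,0],[0,0,0,0,0,0,0],[0,0,0,0,0,0,0],[0,0,0,0,0,0,0]]]' 20; for i in 1 2 3; do python3 -m creep '[[[-1,-2.5,0,0,0,0,0]]]'; done
```

```text
clock: 9.0
eef_pos: [527.7, 32.2, 54.1]
eef_rot: [[-0.979, 0.206, 0.007], [0.206, 0.979, -0.001], [-0.007, 0.0, -1.0]]
force: [0.6, 0.5, -2.3]
opening: 0.151
clock: 9.1
eef_pos: [527.3, 30.1, 53.8]
eef_rot: [[-0.979, 0.205, 0.005], [0.205, 0.979, -0.0], [-0.005, 0.001, -1.0]]
force: [-1.7, 1.6, -1.5]
opening: 0.148
clock: 9.2
eef_pos: [527.3, 28.1, 53.6]
eef_rot: [[-0.979, 0.205, 0.004], [0.205, 0.979, 0.001], [-0.004, 0.002, -1.0]]
force: [-0.4, 4.6, 1.2]
opening: 0.151
clock: 9.3
eef_pos: [527.7, 25.9, 53.6]
eef_rot: [[-0.979, 0.204, 0.004], [0.204, 0.979, 0.002], [-0.004, 0.003, -1.0]]
force: [-0.2, 3.7, 1.2]
opening: 0.148
```

```bash
for i in 1 2 3; do python3 -m creep '[[[-4,0,0,0,0,0,0]]]'; done; python3 look.py wrist w7
```

```text
clock: 9.4
eef_pos: [528.0, 25.9, 53.3]
eef_rot: [[-0.979, 0.204, -0.005], [0.204, 0.979, 0.004], [0.006, 0.003, -1.0]]
force: [-19.6, 5.7, 15.0]
opening: 0.144
clock: 9.5
eef_pos: [528.0, 25.8, 53.2]
eef_rot: [[-0.979, 0.203, -0.015], [0.203, 0.979, 0.006], [0.016, 0.002, -1.0]]
force: [-17.2, 4.0, 16.3]
opening: 0.15
clock: 9.6
eef_pos: [528.0, 25.9, 53.2]
eef_rot: [[-0.979, 0.202, -0.026], [0.202, 0.979, 0.007], [0.027, 0.002, -1.0]]
force: [-14.2, 4.4, 13.8]
opening: 0.147
9.65 [528.1  25.8  53.2] [450.9  42.9 234.8]
```

View pics/w7.png

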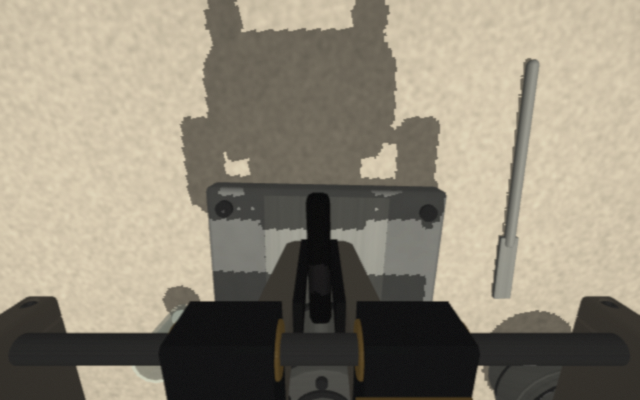

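```bash
python3 -m creep '[[[0,0,-0.5,0,-0.015,0,0],[0,0,0,0,0,0,20],[0,0,0,0,0,0,40],[0,0,0,0,0,0,60],[3,0,-15,0,0,0,60]]]' 20; python3 -m creep '[[[5,0,-30,0,0,0,60],[10,0,-35,0,0,0,60],[15,0,-35,0,0,0,60],[15,0,-30,0,0,0,100],[10,0,-20,0,0,0,100]]]'; python3 -m creep '[[[0,0,0,0,0,0,100],[0,0,0,0,0,0,100]]]'; python3 look.py wrist w8; python3 -c "
from h import *
crop('pics/w8.png','pics/w8c.png',220,180,200,150,4)"
```

```text
clock: 10.15
eef_pos: [525.1, 24.5, 68.2]
eef_rot: [[-0.979, 0.204, -0.013], [0.204, 0.979, 0.002], [0.013, -0.0, -1.0]]
force: [0.3, 0.6, 0.4]
opening: 0.44
clock: 10.65
eef_pos: [471.5, 34.7, 228.5]
eef_rot: [[-0.979, 0.205, -0.011], [0.205, 0.979, 0.001], [0.011, -0.001, -1.0]]
force: [0.1, -0.3, -0.1]
opening: 0.754
clock: 10.85
eef_pos: [473.2, 34.2, 233.6]
eef_rot: [[-0.979, 0.205, -0.002], [0.205, 0.979, -0.001], [0.001, -0.001, -1.0]]
force: [0.7, -0.7, -0.9]
opening: 0.925
10.9 [473.4  34.2 233.5] [391.8  53.1 413.1]
```

View pics/w8c.png

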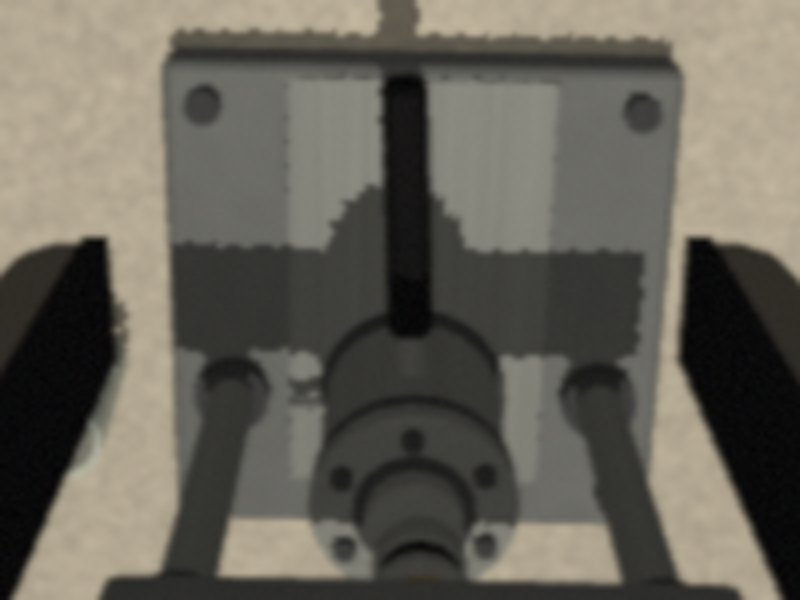

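```bash
python3 look.py side s8; python3 -c "
from h import *
crop('pics/s8.png','pics/s8c.png',235,165,110,90,7)"
```

```text
10.95 [473.1  34.3 232.7] [-122.1  754.5  961.3]
```

View pics/s8c.png

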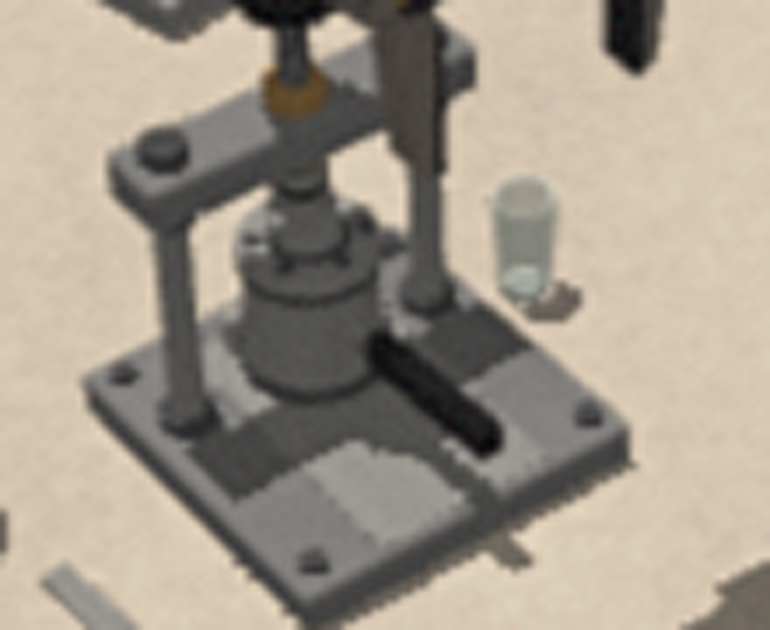

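```bash
python3 plan.py 540 25 310 255 100 40 0.145; python3 -c "
from h import *;print(read_state()['q'])"
```

```text
n 11 dist 102.70666083427044 rot [ 1.000e-03 -4.000e-03 -1.516e+00]
[[[-6.1,0.4,-7.1,0,-0,-0.138,100],[-6.1,-0.4,-7,0,-0,-0.138,100],[-6,-1.3,-7,0,-0,-0.138,100],[-5.8,-2.1,-7,0,-0,-0.138,100],[-5.4,-2.9,-7,0,-0,-0.138,100]]]
[[[-5,-3.6,-7,0,-0,-0.138,100],[-4.5,-4.2,-7,0,-0,-0.138,100],[-3.8,-4.8,-7,0,-0,-0.138,100],[-3.1,-5.3,-7,0,-0,-0.138,100],[-2.4,-5.7,-7,0,-0,-0.138,100]]]
[[[-1.6,-5.9,-7,0,-0,-0.138,100]]]
[-1.04473934e+01 -7.15072231e+00  1.04819497e+02 -7.04178741e-02
  8.25154214e+01 -8.85938425e+01]
```

```bash
python3 -m creep '[[[-3,0,-18,0,0,-0.14,100],[-3,0,-18,0,0,-0.14,100],[-3,0,-18,0,0,-0.14,100],[0,0,-18,0,0,-0.14,100],[0,0,-10,0,0,-0.14,100]]]'; python3 plan.py 612 13 310 240 100 40 0.14
```

```text
clock: 11.45
eef_pos: [479.9, 33.7, 306.1]
eef_rot: [[-0.868, -0.495, -0.024], [-0.496, 0.869, 0.003], [0.019, 0.015, -1.0]]
force: [-0.3, -0.8, -0.1]
opening: 1.003
n 4 dist 133.74049547717908 rot [ 0.019 -0.015 -0.529]
[[[-26.1,-20.8,-1.8,0.005,-0.004,-0.132,100],[-23.1,-24.1,-1.6,0.005,-0.004,-0.132,100],[-19.8,-26.9,-1.4,0.005,-0.004,-0.132,100],[-16,-29.3,-1.2,0.005,-0.004,-0.132,100]]]
```

```bash
python3 -m creep '[[[-26,-21,-1.8,0.005,-0.004,-0.132,100],[-23,-24,-1.6,0.005,-0.004,-0.132,100],[-20,-27,-1.4,0.005,-0.004,-0.132,100],[-10,-18,-1.2,0.005,-0.004,-0.132,100],[0,0,0,0,0,0,100]]]'; python3 plan.py 612 13 310 240 100 40 0.14; python3 look.py wrist w9
```

```text
clock: 11.95
eef_pos: [603.4, 14.8, 301.8]
eef_rot: [[-0.48, -0.877, -0.01], [-0.877, 0.48, 0.002], [0.003, 0.01, -1.0]]
force: [-1.4, 0.3, -0.1]
opening: 0.998
n 1 dist 12.073107259875492 rot [ 0.01  -0.003  0.023]
[[[-2.5,-8.4,-8.3,0.01,-0.003,0.023,100]]]
12.0 [602.2  15.1 301.5] [565.2 -57.5 481.4]
```

View pics/w9.png

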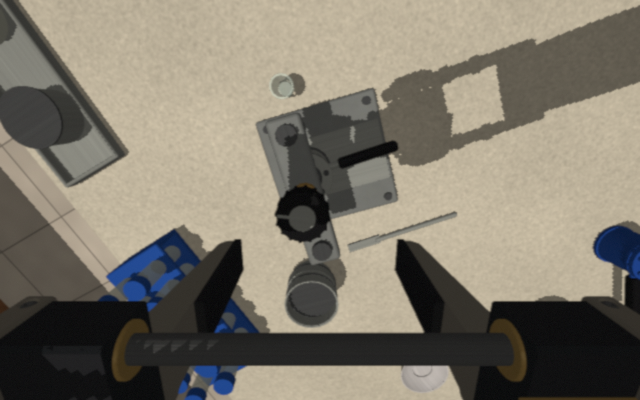

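```bash
python3 -c "
from h import *
crop('pics/w9.png','pics/w9c.png',250,80,160,200,3)
crop('pics/w9.png','pics/w9d.png',265,175,80,75,8)"
```

```text
(no output)
```

View pics/w9d.png

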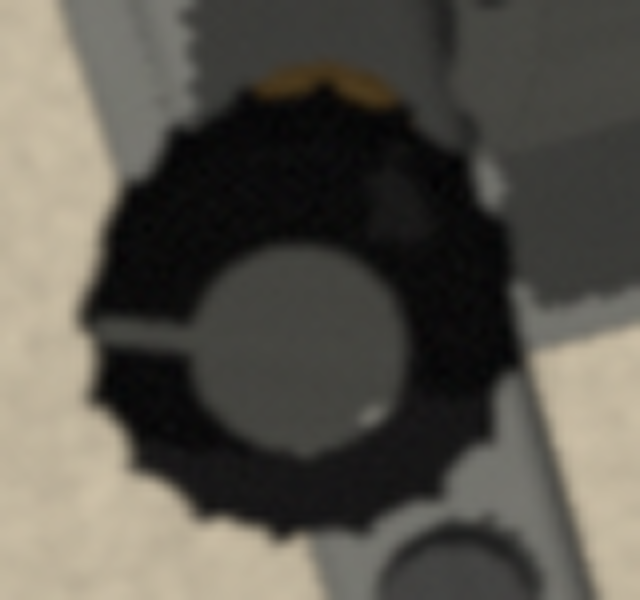

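View pics/w9c.png

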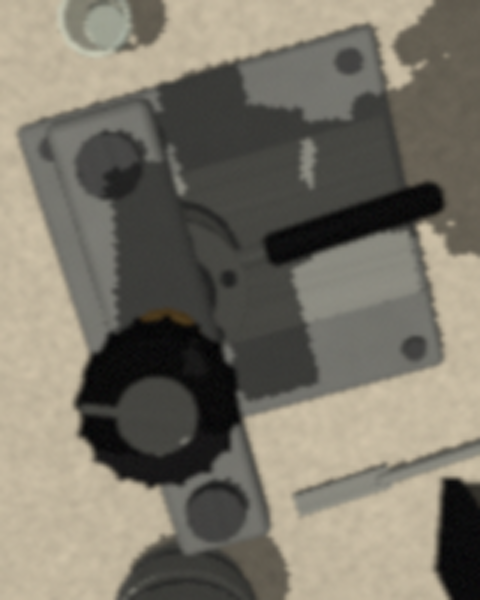

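Run:
```python
from h import *;import json
c=json.load(open('pics/w9.json'))
for z in(237,239,241):print(ray('w',302.06,218.06,z,c).round(1))
c=json.load(open('pics/w9.json'))
# crossbar top corners nearest/outer check: nut (460,590)/8
print(ray('w',265+460/8,175+590/8,174,c).round(1))
# far nut w9c (109,165)/3
print(ray('w',250+109/3,80+165/3,174,c).round(1))
```

```text
[616.8  12.6 237. ]
[616.4  12.1 239. ]
[616.   11.5 241. ]
[628.2  71.7 174. ]
[601.5 -50.2 174. ]
```

```bash
python3 plan.py 615.7 12 255 240 75 40 0.14
```

```text
n 2 dist 48.49175320625535 rot [ 0.011 -0.004  0.02 ]
[[[-2,-6.9,23.2,0.005,-0.002,0.01,75],[-2,-6.8,23.2,0.005,-0.002,0.01,75]]]
```

```bash
python3 -m creep '[[[-2,-7,23,0.005,-0.002,0.01,75],[-2,-7,20,0.005,-0.002,0.01,75],[0,0,0,0,0,0,75]]]' 25; python3 plan.py 615.7 12 219 240 75 40 0.14
```

```text
clock: 12.3
eef_pos: [613.7, 12.3, 254.9]
eef_rot: [[-0.508, -0.861, -0.005], [-0.861, 0.508, 0.001], [0.001, 0.005, -1.0]]
force: [-0.2, -0.8, -0.2]
opening: 0.769
n 1 dist 35.940850463312024 rot [ 0.005 -0.001 -0.009]
[[[-0.8,-2.1,35.9,0.005,-0.001,-0.009,75]]]
```

```bash
python3 -m creep '[[[-0.8,-1.5,18,0.003,-0.001,0,75],[-0.2,-0.8,15,0.003,-0.001,0,75],[0,0,0,0,0,0,75]]]' 25; python3 plan.py 615.7 12 219 240 75 40 0.14
```

```text
clock: 12.6
eef_pos: [613.6, 12.7, 222.2]
eef_rot: [[-0.512, -0.859, -0.001], [-0.859, 0.512, 0.0], [0.0, 0.001, -1.0]]
force: [-0.1, 0.9, -1.1]
opening: 0.753
n 1 dist 3.873312872029819 rot [ 0.001 -0.    -0.014]
[[[-0.4,-2.2,3.2,0.001,-0,-0.014,75]]]
```

```bash
python3 -m creep '[[[-0.6,-3,3.5,0.001,0,0,60],[0,-0.5,0,0,0,0,52],[0,0,0,0,0,0,40]]]' 25;python3 -m creep '[[[0,0,0,0,0,0,40],[0,0,0,0,0,0,0],[0,0,0,0,0,0,0]]]' 25; python3 -c "
from station import *
s=read_state();print(s['torque'],s['force'],s['q'],s['effort'][5])"; python3 look.py wrist w10
```

```text
clock: 12.9
eef_pos: [617.3, 11.5, 221.7]
eef_rot: [[-0.514, -0.858, 0.003], [-0.858, 0.514, -0.001], [-0.001, -0.003, -1.0]]
force: [-0.3, -0.8, 0.5]
opening: 0.511
clock: 13.2
eef_pos: [617.1, 11.6, 222.0]
eef_rot: [[-0.514, -0.858, 0.002], [-0.858, 0.514, -0.001], [-0.001, -0.002, -1.0]]
force: [-0.7, 0.4, -1.7]
opening: 0.464
[ 0.14297507 -0.12067852  0.03373031] [-0.71602952  0.43107311 -1.74683489] [-1.01167685e+01  1.45504861e+01  8.32613081e+01 -1.13844824e-02
  8.20624543e+01 -1.59199884e+02] 0.006794453656766564
13.25 [617.1  11.6 222.1] [573.9 -58.7 401.3]
```

View pics/w10.png

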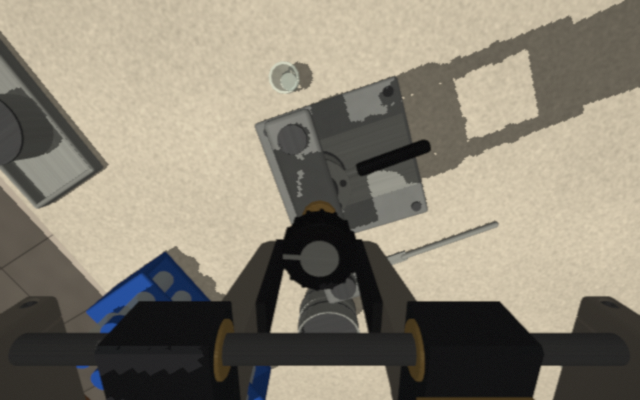

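```bash
cat > rd.py <<'E'
from h import *
s=read_state();print('%.2f q6 %.2f yaw %.2f Tz %.3f eff6 %.3f pos %s F %s op %.3f'%(s['clock'],s['q'][5],np.degrees(np.arctan2(s['eef_rot'][1,0],s['eef_rot'][0,0])),s['torque'][2],s['effort'][5],np.round(s['eef_pos'],1),np.round(s['force'],1),s['opening']))
E
python3 rd.py
python3 -m creep '[[[0,0,0.5,0,0,0.13,0]]]' 25 >/dev/null; python3 rd.py
python3 -m creep '[[[0,0,0.5,0,0,0.13,0]]]' 25 >/dev/null; python3 rd.py
python3 -m creep '[[[0,0,0.5,0,0,0.13,0]]]' 25 >/dev/null; python3 rd.py
python3 -m creep '[[[0,0,0.5,0,0,0.13,0]]]' 25 >/dev/null; python3 rd.py
```

```text
13.25 q6 -159.20 yaw -120.92 Tz 0.027 eff6 0.007 pos [617.1  11.6 222.1] F [ 0.6  0.3 -2.5] op 0.466
13.35 q6 -151.62 yaw -128.49 Tz 0.106 eff6 -2.000 pos [617.2  11.5 221.5] F [ 0.4 -1.1 -1.9] op 0.464
13.45 q6 -143.88 yaw -136.23 Tz 0.111 eff6 -1.313 pos [617.3  11.4 221.1] F [-0.1 -0.4 -1.9] op 0.464
13.55 q6 -136.13 yaw -143.98 Tz 0.175 eff6 -1.306 pos [617.4  11.3 220.5] F [ 0.2 -0.1 -2.8] op 0.468
13.65 q6 -128.37 yaw -151.74 Tz 0.134 eff6 -1.291 pos [617.4  11.1 220. ] F [ 0.9  0.6 -1.4] op 0.464
```

```bash
python3 -m creep '[[[0,0,0.5,0,0,0.13,0]]]' 25 >/dev/null; python3 rd.py
python3 -m creep '[[[0,0,0.5,0,0,0.13,0]]]' 25 >/dev/null; python3 rd.py
python3 -m creep '[[[0,0,0.5,0,0,0.13,0]]]' 25 >/dev/null; python3 rd.py
python3 -m creep '[[[0,0,0.5,0,0,0.13,0]]]' 25 >/dev/null; python3 rd.py
python3 look.py side s10;python3 -c "
from h import *
crop('pics/s10.png','pics/s10c.png',235,165,110,90,7)"
```

```text
13.75 q6 -120.62 yaw -159.49 Tz 0.107 eff6 -1.291 pos [617.5  11.  219.5] F [ 0.1 -0.5 -1.9] op 0.469
13.85 q6 -112.86 yaw -167.25 Tz 0.108 eff6 -1.290 pos [617.5  10.8 219. ] F [-0.  -0.1 -2.2] op 0.465
13.95 q6 -105.11 yaw -175.01 Tz 0.115 eff6 -1.290 pos [617.5  10.6 218.5] F [ 0.8 -0.  -2.6] op 0.464
14.05 q6 -97.35 yaw 177.24 Tz 0.089 eff6 -1.291 pos [617.5  10.5 217.9] F [ 0.2 -0.9 -2.5] op 0.468
14.1 [617.5  10.4 217.9] [-122.1  754.5  961.3]
```

View pics/s10c.png

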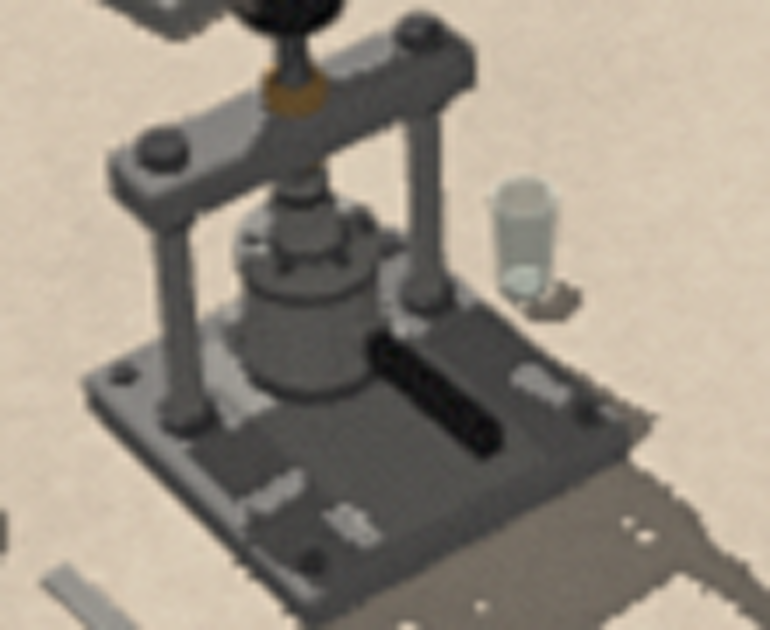

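Run:
```python
from h import *
a=np.array([615.8,11.8]);c=calibration('side');d=np.array(c['eye'][:2])-a;d/=np.linalg.norm(d)
K=lambda u:((u[0]-235)*7+3).round(1).item(),
for z in(97,101,105,109,113,117):
    u=proj('side',(*(a+13.5*d),z));r=proj('side',(*(a+15*d),z));b=proj('side',(*(a+32*d),92));e=proj('side',(*(a+30*d),22))
    print(z,[((x[0]-235)*7+3).round() for x in(u,r,b,e)],[((x[1]-165)*7+3).round() for x in (u,r,b,e)])
```

```text
97 [np.float64(309.0), np.float64(309.0), np.float64(311.0), np.float64(319.0)] [np.float64(246.0), np.float64(249.0), np.float64(284.0), np.float64(403.0)]
101 [np.float64(308.0), np.float64(308.0), np.float64(311.0), np.float64(319.0)] [np.float64(239.0), np.float64(241.0), np.float64(284.0), np.float64(403.0)]
105 [np.float64(308.0), np.float64(308.0), np.float64(311.0), np.float64(319.0)] [np.float64(232.0), np.float64(234.0), np.float64(284.0), np.float64(403.0)]
109 [np.float64(307.0), np.float64(307.0), np.float64(311.0), np.float64(319.0)] [np.float64(224.0), np.float64(227.0), np.float64(284.0), np.float64(403.0)]
113 [np.float64(307.0), np.float64(307.0), np.float64(311.0), np.float64(319.0)] [np.float64(217.0), np.float64(219.0), np.float64(284.0), np.float64(403.0)]
117 [np.float64(306.0), np.float64(306.0), np.float64(311.0), np.float64(319.0)] [np.float64(210.0), np.float64(212.0), np.float64(284.0), np.float64(403.0)]
```

```bash
python3 -m creep '[[[0,0,0.5,0,0,0.13,0]]]' 25 >/dev/null; python3 rd.py
python3 -m creep '[[[0,0,0.5,0,0,0.13,0]]]' 25 >/dev/null; python3 rd.py
python3 -m creep '[[[0,0,0.5,0,0,0.13,0]]]' 25 >/dev/null; python3 rd.py
python3 -m creep '[[[0,0,0.5,0,0,0.13,0]]]' 25 >/dev/null; python3 rd.py
python3 -m creep '[[[0,0,0.5,0,0,0.13,0]]]' 25 >/dev/null; python3 rd.py
python3 -m creep '[[[0,0,0.5,0,0,0.13,0]]]' 25 >/dev/null; python3 rd.py
```

```text
14.20 q6 -89.58 yaw 169.47 Tz 0.133 eff6 -1.930 pos [617.5  10.3 217.4] F [ 0.2 -0.6 -1.7] op 0.466
14.30 q6 -81.98 yaw 161.86 Tz 0.148 eff6 -1.218 pos [617.4  10.1 216.9] F [-0.2 -0.6 -1.5] op 0.463
14.40 q6 -74.38 yaw 154.27 Tz 0.108 eff6 -1.273 pos [617.4  10.  216.4] F [-0.1 -0.3 -2.5] op 0.465
14.50 q6 -66.78 yaw 146.66 Tz 0.110 eff6 -1.263 pos [617.3   9.8 215.9] F [ 0.2 -0.  -1.5] op 0.465
14.60 q6 -59.18 yaw 139.07 Tz 0.102 eff6 -1.264 pos [617.2   9.7 215.4] F [-0.1 -0.7 -1.4] op 0.467
14.70 q6 -51.58 yaw 131.47 Tz 0.105 eff6 -1.263 pos [617.    9.6 214.9] F [-0.8 -0.  -0.7] op 0.464
```

```bash
python3 -m creep '[[[0,0,0.4,0,0,0.1,0]]]' 25 >/dev/null; python3 rd.py
python3 -m creep '[[[0,0,0.4,0,0,0.1,0]]]' 25 >/dev/null; python3 rd.py
python3 -m creep '[[[0,0,0.4,0,0,0.1,0]]]' 25 >/dev/null; python3 rd.py
python3 -m creep '[[[0,0,0.4,0,0,0.1,0]]]' 25 >/dev/null; python3 rd.py
python3 look.py side s11;python3 -c "
from h import *
crop('pics/s11.png','pics/s11c.png',250,175,60,60,10)"
```

```text
14.80 q6 -45.73 yaw 125.63 Tz 0.107 eff6 -0.774 pos [616.9   9.5 214.5] F [-1.5 -0.3 -1.2] op 0.466
14.90 q6 -39.92 yaw 119.81 Tz 0.113 eff6 -0.932 pos [616.8   9.4 214.1] F [-0.2  0.4 -1.7] op 0.464
15.00 q6 -34.11 yaw 114.00 Tz 0.147 eff6 -0.934 pos [616.6   9.4 213.7] F [-0.5  0.3 -0.3] op 0.463
15.10 q6 -28.30 yaw 108.20 Tz 0.097 eff6 -0.938 pos [616.5   9.4 213.3] F [-1.  -0.8 -1.3] op 0.462
15.15 [616.5   9.3 213.3] [-122.1  754.5  961.3]
```

View pics/s11c.png

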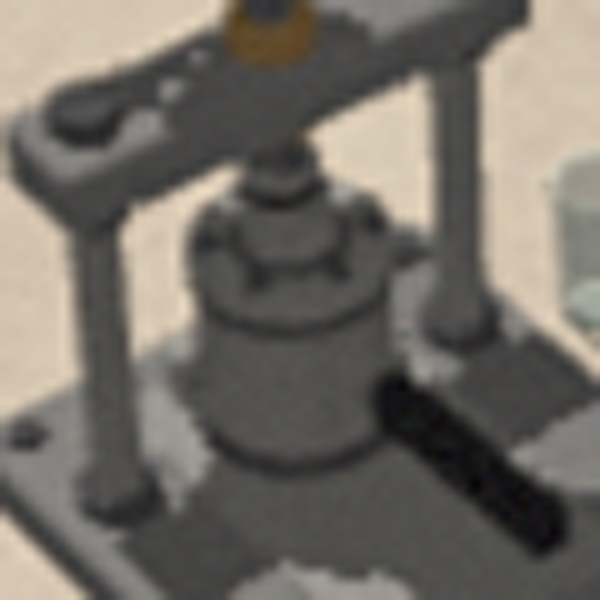

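```bash
python3 -m creep '[[[0,0,0.4,0,0,0.1,0]]]' 25 >/dev/null; python3 rd.py
python3 -m creep '[[[0,0,0.4,0,0,0.1,0]]]' 25 >/dev/null; python3 rd.py
python3 -m creep '[[[0,0,0.4,0,0,0.1,0]]]' 25 >/dev/null; python3 rd.py
python3 -m creep '[[[0,0,0.4,0,0,0.1,0]]]' 25 >/dev/null; python3 rd.py
```

```text
15.25 q6 -22.44 yaw 102.34 Tz 0.121 eff6 -1.419 pos [616.4   9.3 213. ] F [ 0.   0.1 -0.9] op 0.468
15.35 q6 -16.72 yaw 96.61 Tz 0.090 eff6 -0.891 pos [616.2   9.3 212.5] F [-0.5  0.1 -1.7] op 0.464
15.45 q6 -11.00 yaw 90.89 Tz 0.089 eff6 -0.931 pos [616.1   9.3 212.1] F [-0.9 -0.2 -1.7] op 0.467
15.55 q6 -5.27 yaw 85.18 Tz 0.091 eff6 -0.922 pos [615.9   9.4 211.8] F [ 0.   1.3 -1.6] op 0.467
```

```bash
python3 -m creep '[[[0,0,0.4,0,0,0.1,0]]]' 25 >/dev/null; python3 rd.py
python3 -m creep '[[[0,0,0.4,0,0,0.1,0]]]' 25 >/dev/null; python3 rd.py
python3 -m creep '[[[0,0,0.4,0,0,0.1,0]]]' 25 >/dev/null; python3 rd.py
python3 -m creep '[[[0,0,0.4,0,0,0.1,0]]]' 25 >/dev/null; python3 rd.py
```

```text
15.65 q6 0.45 yaw 79.46 Tz 0.108 eff6 -0.920 pos [615.8   9.4 211.4] F [-0.3  0.3 -1.7] op 0.468
15.75 q6 6.17 yaw 73.73 Tz 0.073 eff6 -0.912 pos [615.7   9.4 211. ] F [ 0.   0.1 -1.2] op 0.468
15.85 q6 11.89 yaw 68.01 Tz 0.091 eff6 -0.905 pos [615.6   9.5 210.6] F [-0.2 -0.4 -1.2] op 0.468
15.95 q6 17.61 yaw 62.29 Tz 0.089 eff6 -0.898 pos [615.4   9.5 210.3] F [-0.7 -0.4 -1.7] op 0.468
```

```bash
python3 look.py wrist w12; python3 look.py side s12; python3 -c "
from h import *
crop('pics/s12.png','pics/s12c.png',250,175,60,60,10)
crop('pics/w12.png','pics/w12c.png',220,180,200,150,4)"
```

```text
16.0 [615.4   9.6 210.2] [655.3  86.2 389.1]
16.05 [615.4   9.5 210.2] [-122.1  754.5  961.3]
```

View pics/w12c.png

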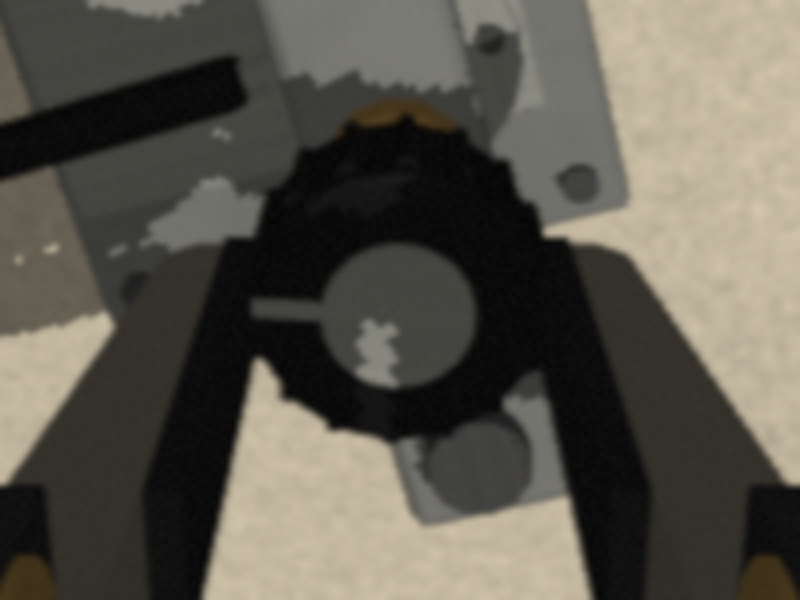

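View pics/s12c.png

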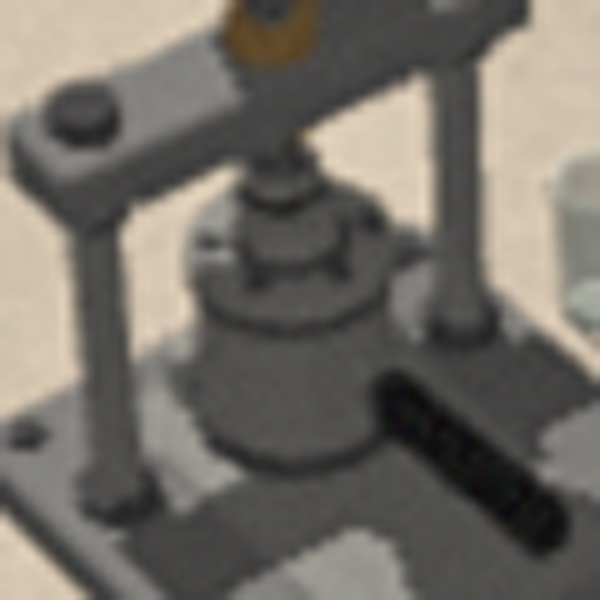

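```bash
python3 -m creep '[[[0,0,0.4,0,0,0.1,0]]]' 25 >/dev/null; python3 rd.py
python3 -m creep '[[[0,0,0.4,0,0,0.1,0]]]' 25 >/dev/null; python3 rd.py
python3 -m creep '[[[0,0,0.4,0,0,0.1,0]]]' 25 >/dev/null; python3 rd.py
python3 -m creep '[[[0,0,0.4,0,0,0.1,0]]]' 25 >/dev/null; python3 rd.py
python3 -m creep '[[[0,0,0.4,0,0,0.1,0]]]' 25 >/dev/null; python3 rd.py
```

```text
16.15 q6 22.99 yaw 56.92 Tz 0.142 eff6 -1.393 pos [615.4   9.6 209.9] F [ 0.3 -0.7 -1.8] op 0.464
16.25 q6 28.63 yaw 51.28 Tz 0.122 eff6 -0.874 pos [615.3   9.7 209.5] F [-0.8  0.2 -1.8] op 0.468
16.35 q6 34.27 yaw 45.64 Tz 0.120 eff6 -0.874 pos [615.1   9.8 209.2] F [-0.9  0.4 -1.3] op 0.466
16.45 q6 39.91 yaw 40.00 Tz 0.139 eff6 -0.856 pos [615.1   9.9 208.8] F [-0.6 -0.9 -1.3] op 0.467
16.55 q6 45.56 yaw 34.35 Tz 0.142 eff6 -0.849 pos [615.   10.1 208.4] F [-0.5  0.1 -1.5] op 0.463
```

```bash
python3 -m creep '[[[0,0,0.25,0,0,0.06,0]]]' 25 >/dev/null; python3 rd.py
python3 -m creep '[[[0,0,0.25,0,0,0.06,0]]]' 25 >/dev/null; python3 rd.py
python3 -m creep '[[[0,0,0.25,0,0,0.06,0]]]' 25 >/dev/null; python3 rd.py
python3 -m creep '[[[0,0,0.25,0,0,0.06,0]]]' 25 >/dev/null; python3 rd.py
python3 -m creep '[[[0,0,0.25,0,0,0.06,0]]]' 25 >/dev/null; python3 rd.py
```

```text
16.65 q6 48.86 yaw 31.05 Tz 0.143 eff6 -0.191 pos [615.   10.1 208.2] F [ 0.  -0.1 -0.9] op 0.463
16.75 q6 52.12 yaw 27.79 Tz 0.195 eff6 -0.398 pos [614.9  10.2 208. ] F [ 1.   0.  -1.5] op 0.465
16.85 q6 55.37 yaw 24.54 Tz 0.157 eff6 -0.397 pos [614.9  10.3 207.8] F [ 0.1  0.5 -0.9] op 0.466
16.95 q6 58.62 yaw 21.29 Tz 0.145 eff6 -0.397 pos [614.9  10.4 207.5] F [-0.1  0.4 -1.8] op 0.467
17.05 q6 61.87 yaw 18.04 Tz 0.162 eff6 -0.393 pos [614.9  10.5 207.4] F [ 0.3  0.2 -1. ] op 0.465
```

```bash
cat > tf.py <<'E'
import numpy as np
from scipy.optimize import curve_fit
d="""-151.62 .106 -143.88 .111 -136.13 .175 -128.37 .134 -120.62 .107 -112.86 .108 -105.11 .115 -97.35 .089 -89.58 .133 -81.98 .148 -74.38 .108 -66.78 .11 -59.18 .102 -51.58 .105 -45.73 .107 -39.92 .113 -34.11 .147 -28.3 .097 -22.44 .121 -16.72 .09 -11 .089 -5.27 .091 .45 .108 6.17 .073 11.89 .091 17.61 .089 22.99 .142 28.63 .122 34.27 .12 39.91 .139 45.56 .142 48.86 .143 52.12 .195 55.37 .157 58.62 .145 61.87 .162"""
import sys
a=np.array((d+' '+' '.join(sys.argv[1:])).split(),float).reshape(-1,2);x,y=a.T
f=lambda x,b,t:b+0.075*np.radians(np.maximum(0,x-t))
g=lambda x,b,t,s:b+s*np.radians(np.maximum(0,x-t))
for fn,p0 in((f,(.11,20)),(g,(.11,20,.075))):
    p,c=curve_fit(fn,x,y,p0);print(p,np.sqrt(np.diag(c)))
E
python3 tf.py; python3 look.py side s13; python3 look.py wrist w13; python3 -c "
from h import *
crop('pics/s13.png','pics/s13c.png',250,175,60,60,10)"
```

```text
[ 0.11050894 17.61000502] [4.15157552e-03 6.01763106e+00]
[ 0.11091751 17.6099978   0.07144361] [4.29509303e-03 1.09984651e+01 2.61753821e-02]
17.1 [614.9  10.5 207.3] [-122.1  754.5  961.3]
17.15 [614.9  10.5 207.3] [695.8  38.3 386.2]
```

View pics/s13c.png

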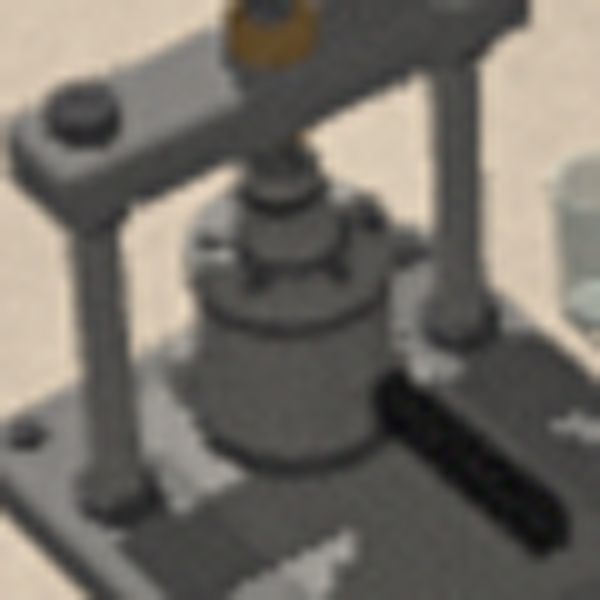

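View pics/w13.png

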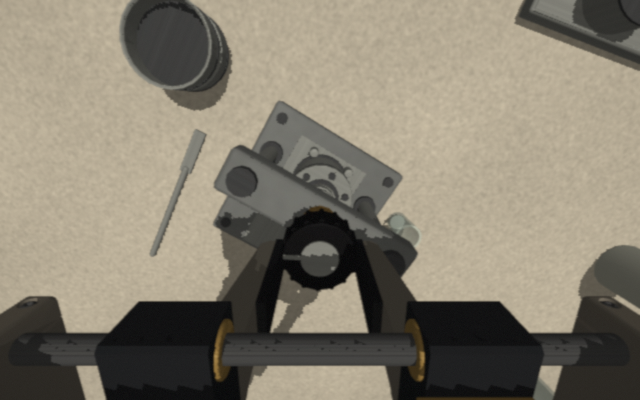

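```bash
python3 -c "
from h import *
crop('pics/w13.png','pics/w13c.png',260,90,140,110,5.5)"
```

```text
(no output)
```

View pics/w13c.png

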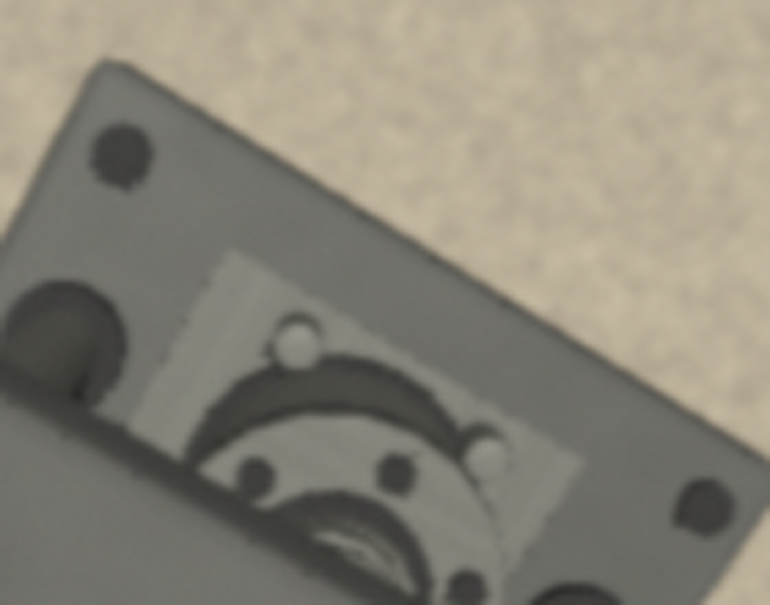

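```bash
python3 rd.py; python3 -m creep '[[[0,0,0,0,0,0,55],[0,0,0,0,0,0,65],[0,0,0,0,0,0,75],[0,0,0,0,0,0,80]]]' 25; python3 rd.py; python3 look.py wrist w14
```

```text
17.15 q6 61.83 yaw 18.08 Tz 0.071 eff6 0.445 pos [614.9  10.5 207.3] F [-0.5 -0.1 -0.7] op 0.470
clock: 17.55
eef_pos: [615.9, 10.2, 208.8]
eef_rot: [[0.948, 0.319, -0.002], [0.319, -0.948, -0.004], [-0.003, 0.003, -1.0]]
force: [-0.1, 0.1, 0.3]
opening: 0.782
17.55 q6 61.30 yaw 18.61 Tz 0.005 eff6 -0.002 pos [615.9  10.2 208.8] F [-0.1  0.1  0.3] op 0.782
17.6 [616.   10.2 208.8] [696.   39.1 387.8]
```

View pics/w14.png

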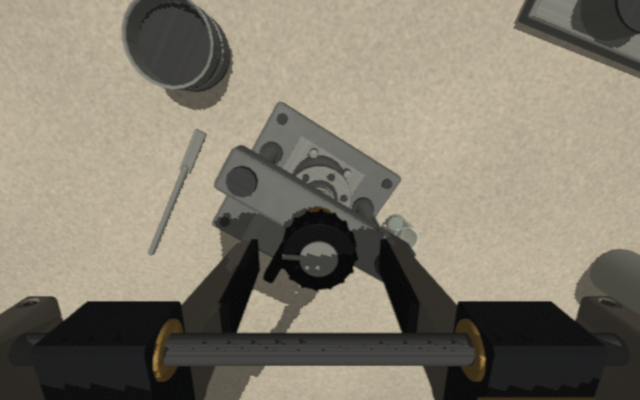

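```bash
python3 -m creep '[[[0,0,-12,0,0,0,85],[0,0,-25,0,0,0,90],[0,0,-35,0,0,0,100],[0,0,-35,0,0,0,100],[0,0,0,0,0,0,100]]]'; python3 -m creep '[[[0,0,0,0,0,0,100],[0,0,0,0,0,0,100]]]'; python3 look.py wrist w15; python3 look.py side s15; python3 look.py top t15; python3 -c "
from h import *
crop('pics/s15.png','pics/s15c.png',200,130,150,120,5)"
```

```text
clock: 18.1
eef_pos: [615.7, 10.7, 322.3]
eef_rot: [[0.947, 0.32, -0.002], [0.32, -0.947, -0.004], [-0.004, 0.003, -1.0]]
force: [0.3, -1.3, 0.7]
opening: 1.001
clock: 18.3
eef_pos: [616.0, 10.7, 323.4]
eef_rot: [[0.947, 0.321, -0.0], [0.321, -0.947, -0.005], [-0.002, 0.004, -1.0]]
force: [-0.1, 0.4, -0.5]
opening: 1.004
18.35 [615.7  10.7 322.7] [695.7  39.8 502.6]
18.4 [615.5  10.8 322.2] [-122.1  754.5  961.3]
18.45 [615.4  10.7 321.8] [ 357.8   30.7 1640. ]
```

View pics/w15.png

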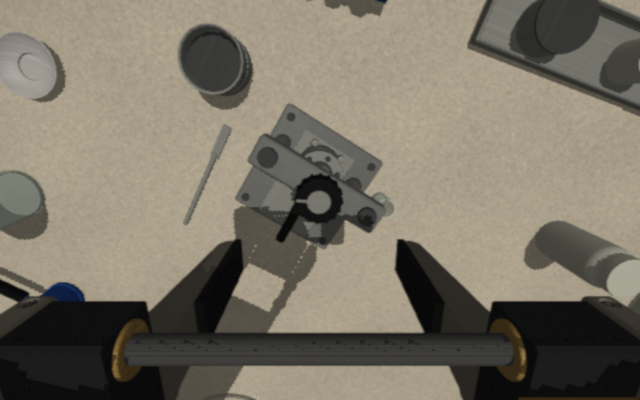

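View pics/s15c.png

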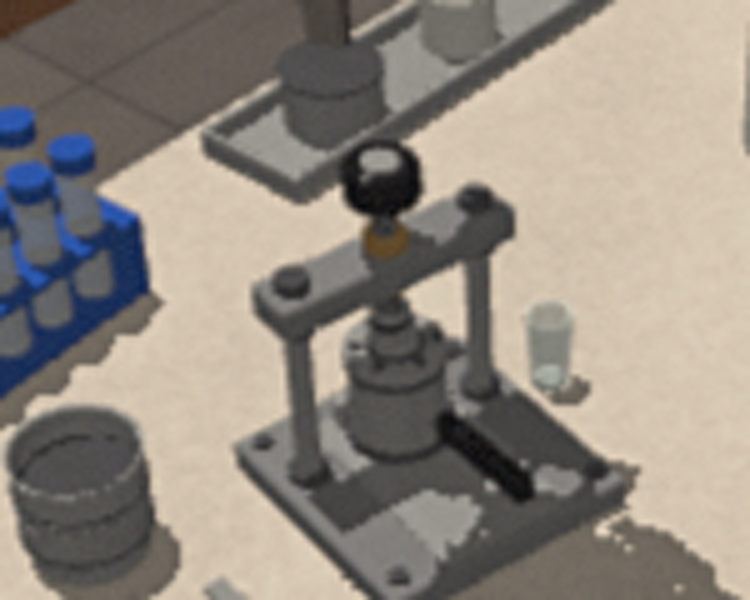

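View pics/t15.png

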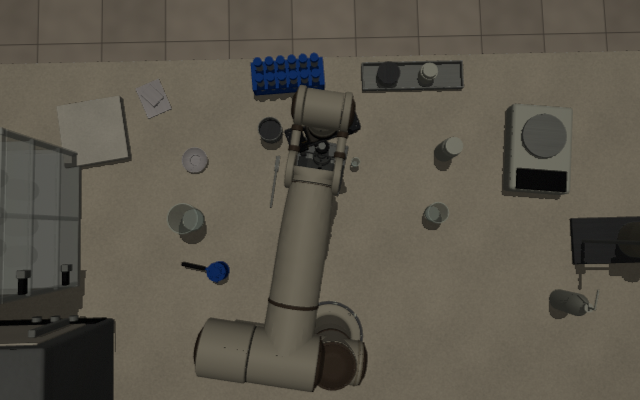

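The fingers are clear of the knob. The pad sits on the ram, the cell is against the pins, and the other things have not moved, so I'm handing in.

```bash
python3 -c "
from station import workorder, read_state
print(workorder.finish_job()); print(read_state()['clock'])"
```

```text
the job is handed in; nothing more can be done
None
the job is handed in; nothing more can be done
```

The sediment squeezer is loaded and the job is handed in, at about 18.5 s of the 72 s allowed. No verdict was reported.

- **Seating the cell:** I slid the cell home by its handle until it pushed back with 15–20 N at the pins. The wrist picture then showed it about 2.5 mm to the left, so I gripped the handle again, nudged the cell right and pushed it home once more. The later pictures show it against both pins, an estimated 1–2 mm from the screw's axis.
- **Turning the knob:** I turned it about 3.9 rad clockwise in one grip without slipping; its white mark stayed put between the fingers. Free turning took about 0.11 N m. The torque fit puts the touch about 3.1 rad in (±0.1 rad). I stopped about 0.77 rad after it, at about 0.16 N m, which means roughly 13–16 N on the ram.
- **Last checks:** The fingers are open and clear above the knob. Vial, spatula, sieves, beakers, jar and dish all look unmoved in the final top view.
- **What was less certain:** I never read the pad force directly; it comes from wrist torque with about ±0.02 N m of noise. The joint-6 effort followed turning speed and showed no rise at the touch, so I ignored it. One fit of the wrist picture before the second push put the cell 8 mm short of the pins; I put that down to uncertainty in how I read the base edge. The push-back force, the side view and the later view of the pins all contradict it.

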